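# Clear the clip strip: left-hand and right-hand brackets

## Task

The repainted table-leg brackets in the leaning clip strip are dry: pull the three out of their sprung clips one at a time, each straight out from the strip without levering or twisting it, and set it down (don't drop or throw it) in the tray that already holds a bracket of the same hand, left-hand or right-hand, before you pull the next. Leave the straight stay (an eye at both ends, no tab) in its clip and the other things on the table where they are, and keep the brackets already in the trays in there.

Things in the scene. Friction and masses are not known exactly. Their poses are not given: they have to be found in the camera images.
- strip (a point): Middle of the clip strip's face, 120 mm up: wooden rail 540 mm long, face leaning 35 deg towards the robot. Axes: y along the rail, x up the slope, z square out of the face (the way parts are pulled). Four clips at y = -183, -61, 61, 183 mm: each part's foot rests on the face (z=0) at x=0.
- clip (a point): On the strip's face (z=0) at the first clip (y=-183 mm); axes as strip. All clips alike: two sprung steel jaws, 44 mm long along y, hinged at x=+-15 mm; their rolled lips close over the foot's shoulders. Jaws reach up to z=26 mm and out to x=+-21 mm. 12 to 20 N straight out along z frees a part; after 20 mm it is clear of them.
- left: LEFT-hand bracket, grey, 110 mm along x, about 0.2 kg. Origin mid underside of foot, z out of clip. Foot 18 mm wide, shoulders to z=18; above it a web 12 mm thick (y) to z=70, bare for x=-20..20. Eye: 34 mm boss, 22 thick, z=53, at the -x end. Tab at the +x end (x=23..55, z=62..70) out to y=+38: eye towards you, foot down, it points left. In any clip, +x along the strip's +y.
- right_a: RIGHT-hand bracket: mirror image of left, the same sizes and frame, but its tab goes out to y=-38 mm: eye towards you, foot down, it points right. Lies in any of the four clips, its +x along the strip's +y (tab up the slope).
- right_b: Second RIGHT-hand bracket, the same as right_a (tab to its -y), but clipped the other way round: its +x along the strip's -y, so the tab points down the slope. In any of the four clips.
- stay: Straight stay: same grey metal, foot, web, length and frame as the brackets, but an eye at each end and no tab. In any of the four clips; it is to stay there.
- tray_left: Open cardboard tray for left-hand brackets, 250 (x) x 210 (y) x 50 mm high outside, walls and floor 4 mm, fixed on the table. Origin at the centre of its underside. It may be to the left or the right of the robot; a left-hand bracket stands in its far part (done_left).
- tray_right: The same tray for right-hand brackets; a right-hand bracket stands in its far part (done_right).
- done_left: Left-hand bracket already sorted, same shape and frame as left, standing on its foot in tray_left, about 82 mm beyond the tray's middle, across it, its tab pointing away from the robot.
- done_right: Right-hand bracket already sorted, same shape and frame as right_a, standing on its foot in tray_right, about 82 mm beyond the tray's middle, across it, its tab pointing away from the robot.
- tape: Bystander: roll of masking tape lying flat, 96 mm across, 24 mm high, origin under its centre.
- screwdriver: Bystander: screwdriver with a black handle, 190 mm long, lying along its x.
- paint_tin: Bystander: closed paint tin, 86 mm across, 105 mm high, origin under its centre.
- brush: Bystander: paint brush with a wooden handle, 200 mm long, lying along its x.
- screw_jar: Bystander: clear jar, 72 mm across, 85 mm high, origin under its centre.
- mug: Bystander: white mug, 80 mm across, 92 mm high, origin under its centre.

How it is judged:
On the way, in this order (a step that is already met when the one before it is completed fails the run):
1. one bracket lies released in the tray of its hand, the other two still in their clips ((((x of left in the frame of tray_left between -0.12 and 0.12 m and y of left in the frame of tray_left between -0.1 and 0.1 m and z of left in the frame of tray_left between -0.005 and 0.06 m and linear speed of left below 0.05 m/s and contact force between the fingers and left below 0.1 N) and (z of right_a in the frame of strip below 0.01 m and x of right_a in the frame of strip between -0.01 and 0.01 m) and (z of right_b in the frame of strip below 0.01 m and x of right_b in the frame of strip between -0.01 and 0.01 m)) or ((x of right_a in the frame of tray_right between -0.12 and 0.12 m and y of right_a in the frame of tray_right between -0.1 and 0.1 m and z of right_a in the frame of tray_right between -0.005 and 0.06 m and linear speed of right_a below 0.05 m/s and contact force between the fingers and right_a below 0.1 N) and (z of left in the frame of strip below 0.01 m and x of left in the frame of strip between -0.01 and 0.01 m) and (z of right_b in the frame of strip below 0.01 m and x of right_b in the frame of strip between -0.01 and 0.01 m)) or ((x of right_b in the frame of tray_right between -0.12 and 0.12 m and y of right_b in the frame of tray_right between -0.1 and 0.1 m and z of right_b in the frame of tray_right between -0.005 and 0.06 m and linear speed of right_b below 0.05 m/s and contact force between the fingers and right_b below 0.1 N) and (z of left in the frame of strip below 0.01 m and x of left in the frame of strip between -0.01 and 0.01 m) and (z of right_a in the frame of strip below 0.01 m and x of right_a in the frame of strip between -0.01 and 0.01 m)))), for 0.2 s.
2. a second bracket lies released in the tray of its hand, the last still in its clip ((((x of right_a in the frame of tray_right between -0.12 and 0.12 m and y of right_a in the frame of tray_right between -0.1 and 0.1 m and z of right_a in the frame of tray_right between -0.005 and 0.06 m and linear speed of right_a below 0.05 m/s and contact force between the fingers and right_a below 0.1 N) and (x of right_b in the frame of tray_right between -0.12 and 0.12 m and y of right_b in the frame of tray_right between -0.1 and 0.1 m and z of right_b in the frame of tray_right between -0.005 and 0.06 m and linear speed of right_b below 0.05 m/s and contact force between the fingers and right_b below 0.1 N) and (z of left in the frame of strip below 0.01 m and x of left in the frame of strip between -0.01 and 0.01 m)) or ((x of left in the frame of tray_left between -0.12 and 0.12 m and y of left in the frame of tray_left between -0.1 and 0.1 m and z of left in the frame of tray_left between -0.005 and 0.06 m and linear speed of left below 0.05 m/s and contact force between the fingers and left below 0.1 N) and (x of right_b in the frame of tray_right between -0.12 and 0.12 m and y of right_b in the frame of tray_right between -0.1 and 0.1 m and z of right_b in the frame of tray_right between -0.005 and 0.06 m and linear speed of right_b below 0.05 m/s and contact force between the fingers and right_b below 0.1 N) and (z of right_a in the frame of strip below 0.01 m and x of right_a in the frame of strip between -0.01 and 0.01 m)) or ((x of left in the frame of tray_left between -0.12 and 0.12 m and y of left in the frame of tray_left between -0.1 and 0.1 m and z of left in the frame of tray_left between -0.005 and 0.06 m and linear speed of left below 0.05 m/s and contact force between the fingers and left below 0.1 N) and (x of right_a in the frame of tray_right between -0.12 and 0.12 m and y of right_a in the frame of tray_right between -0.1 and 0.1 m and z of right_a in the frame of tray_right between -0.005 and 0.06 m and linear speed of right_a below 0.05 m/s and contact force between the fingers and right_a below 0.1 N) and (z of right_b in the frame of strip below 0.01 m and x of right_b in the frame of strip between -0.01 and 0.01 m)))), for 0.2 s.
3. all three brackets lie released in the trays of their hands (x of left in the frame of tray_left between -0.12 and 0.12 m and y of left in the frame of tray_left between -0.1 and 0.1 m and z of left in the frame of tray_left between -0.005 and 0.06 m and linear speed of each of left, right_a, right_b below 0.05 m/s and contact force between the fingers and left below 0.1 N and x of right_a in the frame of tray_right between -0.12 and 0.12 m and y of right_a in the frame of tray_right between -0.1 and 0.1 m and z of right_a in the frame of tray_right between -0.005 and 0.06 m and contact force between the fingers and right_a below 0.1 N and x of right_b in the frame of tray_right between -0.12 and 0.12 m and y of right_b in the frame of tray_right between -0.1 and 0.1 m and z of right_b in the frame of tray_right between -0.005 and 0.06 m and contact force between the fingers and right_b below 0.1 N), for 0.2 s.
At the end, for the whole second after the job is handed in: The left-hand bracket is in tray_left and both right-hand brackets are in tray_right, along with the bracket that was already in each: the middle of every foot inside the tray's walls and less than 60 mm above the table, at rest and released. The straight stay still sits in its clip (within 10 mm) (all of step 3 and z of stay in the frame of strip below 0.01 m and x of stay in the frame of strip between -0.01 and 0.01 m and x of done_left in the frame of tray_left between -0.12 and 0.12 m and y of done_left in the frame of tray_left between -0.1 and 0.1 m and z of done_left in the frame of tray_left between -0.005 and 0.06 m and x of done_right in the frame of tray_right between -0.12 and 0.12 m and y of done_right in the frame of tray_right between -0.1 and 0.1 m and z of done_right in the frame of tray_right between -0.005 and 0.06 m); the robot touches nothing.
It fails at once if the straight stay is pulled out of its clip (z of stay in the frame of strip above 0.012 m).
It fails at once if a bracket is levered or twisted out: it leans over 25 degrees from square while its foot is still between the jaws ((z of left in the frame of strip between -0.005 and 0.018 m and x of left in the frame of strip between -0.02 and 0.02 m and angle between the z axis of left and the z axis of strip, either way round above 0.44 rad) or (z of right_a in the frame of strip between -0.005 and 0.018 m and x of right_a in the frame of strip between -0.02 and 0.02 m and angle between the z axis of right_a and the z axis of strip, either way round above 0.44 rad) or (z of right_b in the frame of strip between -0.005 and 0.018 m and x of right_b in the frame of strip between -0.02 and 0.02 m and angle between the z axis of right_b and the z axis of strip, either way round above 0.44 rad)).
It fails at once if a bracket is dropped from well above a tray or thrown (faster than 1.2 m/s while not held) ((linear speed of left above 1.2 m/s and contact force between the fingers and left below 0.1 N) or (linear speed of right_a above 1.2 m/s and contact force between the fingers and right_a below 0.1 N) or (linear speed of right_b above 1.2 m/s and contact force between the fingers and right_b below 0.1 N)).
It fails at once if a thing that does not belong to the job is moved more than 40 mm or a standing one tipped (distance of any of tape, screwdriver, paint_tin, brush, screw_jar, mug from where it was at the start of the episode above 0.04 m or angle between any of paint_tin, screw_jar, mug's own z axis and vertical above 0.5 rad).
It also fails if it takes over 72 s, if anything falls off the work surface, if the arm or the gripper's body presses on something with over 40 N, if the wrist force passes 120 N, or if a joint passes its speed limit or range.

## Robot

A 6-joint arm with a two-finger parallel gripper is mounted at the origin on the work surface. World frame = base frame: x ahead of the robot, y to its left, z up, the work surface at z = 0. Lengths are in m, angles in rad, forces in N, time in s.
With the tool pointing down it reaches from about 0.375 to 0.9 m from the base axis. Payload 3.1 kg.
Tool frame: the origin (TCP) lies between the finger pads; the fingertips stand 19 mm ahead of it and the grasp point (between the pads) is the TCP; z points along the fingers, y is the direction in which the jaws open and shut (so a half turn about z gives the same grasp; the last joint's range is limited). The gripper opens to 85 mm and grips with 20 to 120 N. Pads are 22 mm wide; open, the fingers measure 114 mm over their backs; the gripper's body (76 mm by 85 mm) begins 54 mm behind the grasp point. The pads swing forward as they close: fully open they stand 13 mm farther back than shut.
Start: joints at [-1.417, 0.527, 1.433, -0, 1.181, -0.178], TCP at [0.204, -0.591, 0.25] pointing down, gripper open.
Joint ranges: [-3.08, 3.08], [-0.75, 2.2], [0.22, 2.44], [-1.43, 4.57], [0, 2.65], [-2.85, 2.85]. Speed limits (rad/s): [2.79, 2.79, 3.14, 3.14, 3.14, 3.14].

## Interface

Orientations are given as a unit quaternion [x, y, z, w].
In Python, from station import manip, optics, job gives the robot as it stands.
- The arm moves only by the shell command python3 -m inch 'ROWS' [OPENING] [FORCE]. ROWS is JSON, one flat list of numbers, 4 for each row, row after row: the shift along the world's x, y, z in cm, then the turn about the world's z in rad. A call has 1 to 20 rows; each row shifts and turns the commanded pose from where the row before left it; what a row does not reach is not made up. A row lasts 1/8 s, in which the tool goes at most 62.5 mm and 10.7 degrees, less where a joint would pass 70% of its speed; a pose out of reach is approached as far as the arm can. A call with a gripper value outside its range is refused whole. OPENING is the opening in per cent of the stroke, from 0 (shut) to 100 (fully open), set as the call begins (- or left out, the last holds). The fingers move at their own pace and stop on an object; FORCE is the grip in N (left out, the last holds). Time passes only in rows, so rows that do not move let the fingers close. It gives the time, the measured TCP pose, the force and the opening at its end, in the units of the state.
- manip.sense(): the state, without advancing time (a new reading comes with each control period).
- optics.snapshot(name): name is "scene" or "top"; returns (picture, depth): 384x512x3 uint8, red, green, blue; 384x512 float32, m along the optical axis (not along the pixel's ray), 0 where there is no reading.
- optics.camera_model(name): a dict with "mtx" (3x3 intrinsics, pixels), "dist_coeffs" ([k1, k2, p1, p2, k3] as OpenCV has them; the pictures are not rectified), "camera_from_world" (4x4, takes a point from world to camera coordinates). Camera axes: x right, y up, looking along -z (the intrinsics and any distortion apply to the point x, -y, -z); pixel columns grow to the right and rows downward; lengths in m; the calibration is good to about 2 mm. A picture is of the moment at which its call begins. camera_model takes no time and is no camera call.
- job.sign_off(): hands the job in, once; it reports no verdict.
The state is a dict: "t": time; "q": joint angles; "qd": joint speeds; "tau": joint torques, N m; "tcp_pos": TCP position; "tool_rot": TCP orientation; "force": force on the tool from outside, world axes, zero at the start; "ft_torque": the same for the moment, N m; "finger_gap": opening from 0.0 (shut) to 1.0 (fully open).
Only numpy, scipy, OpenCV 4.12 (cv2) and the standard library are available. Lean on these libraries where they do the work, as an engineer would, in place of code of your own. Each camera call takes 0.05 s, during which the arm holds its last target.

## Working session

There is one attempt and no reset: what is moved stays moved. The work goes in short steps, Python scripts to look and compute and a shell command to move; the robot and the scene stay as the last step left them, time stands still between calls to the robot, and variables do not carry over. Pictures are saved under pics/ and viewed, and the job is handed in when it is done.

I'll start with the state and a picture from each camera.

```bash
ls; mkdir -p pics; python3 - <<'E'
from station import manip, optics, job
import cv2,numpy as np
print(manip.sense())
for n in("scene","top"):
    p,d=optics.snapshot(n); cv2.imwrite(f"pics/{n}0.png",p[:,:,::-1]); np.savez(f"pics/{n}0.npz",p=p,d=d)
    m=optics.camera_model(n); print(n,m)
E
```

```text
pics
{'t': 0.0, 'q': array([-1.41648869e+00,  5.28481038e-01,  1.43390724e+00,  3.15360915e-05,
        1.18141326e+00, -1.78485377e-01]), 'qd': array([ 0.00035481, -0.00027722,  0.00108214, -0.00019613,  0.00165971,
       -0.00170442]), 'tau': array([-4.65613684e-04, -4.42351842e+01, -1.78028280e+01, -2.87577777e-04,
        8.45984003e-03,  1.83851419e-06]), 'tcp_pos': array([ 0.20411551, -0.59000979,  0.24932288]), 'tool_rot': array([ 9.86188407e-01,  1.65623689e-01,  2.79311834e-05, -1.10418770e-03]), 'force': array([ 0.55696484, -0.25935912, -0.31396066]), 'ft_torque': array([ 0.02222795,  0.0252965 , -0.06092557]), 'finger_gap': 0.9981753023530578}
scene {'mtx': array([[438.75018616,   0.        , 254.5935515 ],
       [  0.        , 438.75018616, 189.7323845 ],
       [  0.        ,   0.        ,   1.        ]]), 'dist_coeffs': array([-0.12791647,  0.        ,  0.        ,  0.        ,  0.        ]), 'camera_from_world': array([[ 0.0655674 ,  0.99783884,  0.00430841, -0.01946104],
       [-0.6790152 ,  0.04145299,  0.73295294,  0.27447826],
       [ 0.73119032, -0.05098329,  0.6802657 , -1.9900281 ],
       [ 0.        ,  0.        ,  0.        ,  1.        ]])}
top {'mtx': array([[360.77758461,   0.        , 252.93378117],
       [  0.        , 360.77758461, 189.2239645 ],
       [  0.        ,   0.        ,   1.        ]]), 'dist_coeffs': array([0.00724024, 0.        , 0.        , 0.        , 0.        ]), 'camera_from_world': array([[ 0.02497974, -0.99963197, -0.01057995, -0.02637215],
       [ 0.99264992,  0.02354888,  0.11870802, -0.56311372],
       [-0.11841519, -0.01346748,  0.99287284, -1.2857641 ],
       [ 0.        ,  0.        ,  0.        ,  1.        ]])}
```

View pics/scene0.png

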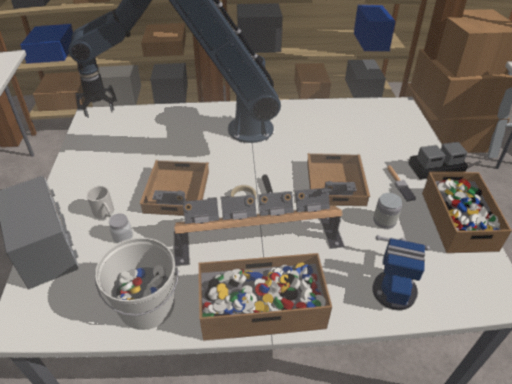

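View pics/top0.png

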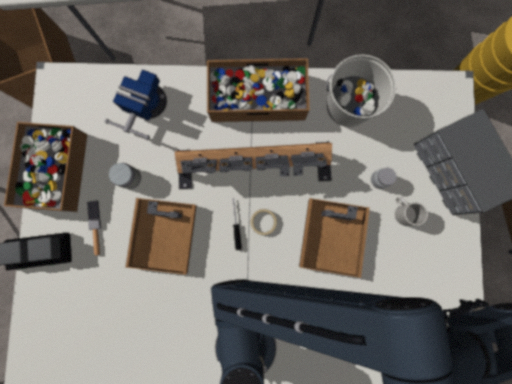

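The top view (up = +x, left = +y) shows the strip at columns 176-331, rows 150-185, and trays at (162,236) and (336,237). I'll enlarge the strip and trays.

```bash
python3 - <<'E'
import cv2,numpy as np
t=cv2.imread("pics/top0.png"); s=cv2.imread("pics/scene0.png")
c=cv2.resize(t[135:200,165:345],None,fx=4.4,fy=4.4,interpolation=cv2.INTER_CUBIC)
e=cv2.resize(s[180:250,165:350],None,fx=4.2,fy=4.2,interpolation=cv2.INTER_CUBIC)
w=max(c.shape[1],e.shape[1]);f=lambda i:np.pad(i,((0,0),(0,w-i.shape[1]),(0,0)))
cv2.imwrite("pics/z1.png",np.vstack([f(c),f(e)]))
a=[cv2.resize(x,(380,300),interpolation=cv2.INTER_CUBIC) for x in (t[190:280,115:210],t[190:280,290:385],s[155:220,135:220],s[150:215,290:375])]
cv2.imwrite("pics/z2.png",np.vstack([np.hstack(a[:2]),np.hstack(a[2:])]))
E
```

```text
(no output)
```

View pics/z1.png

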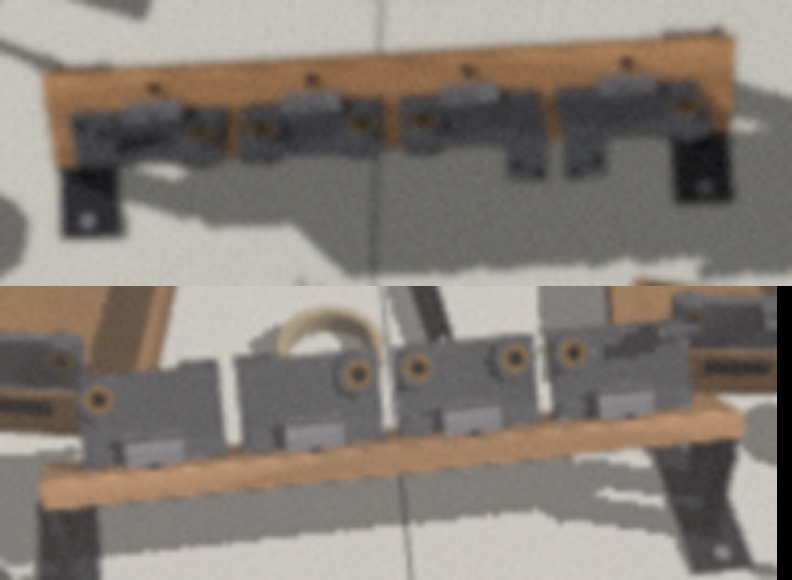

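View pics/z2.png

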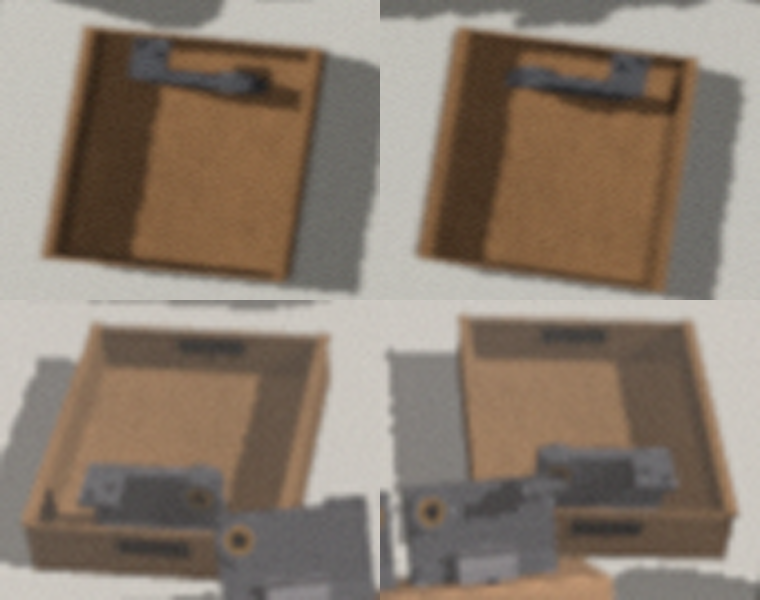

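Reading of the views:

| Clip (y, mm) | Position in top view | Eye and tab | Part |
|---|---|---|---|
| 1 (-183) | far right | tab at its +y end, down the slope | left |
| 2 (-61) | second from right | eye at +y, tab at -y, down the slope | right_b |
| 3 (+61) | second from left | eyes at both ends | stay |
| 4 (+183) | far left | eye at -y, no down-slope tab | right_a |

In the trays, the bracket in the +y tray (162,236) has its tab at the +y end pointing away, so that tray is right-hand. The -y tray is left-hand.

Next I'll measure the strip pose by triangulation and depth.

```bash
cat > geo.py <<'E'
import numpy as np,cv2
from station import optics
class Cam:
    def __init__(s,n):
        m=optics.camera_model(n);s.K=m["mtx"];s.D=m["dist_coeffs"];s.T=m["camera_from_world"];s.R=s.T[:3,:3];s.c=-s.R.T@s.T[:3,3]
    def rays(s,uv):
        p=cv2.undistortPoints(np.asarray(uv,float).reshape(-1,1,2),s.K,s.D).reshape(-1,2)
        return np.c_[p[:,0],-p[:,1],-np.ones(len(p))]@s.R   # unit depth
    def onz(s,uv,z):
        r=s.rays(uv);return s.c+r*((z-s.c[2])/r[:,2])[:,None]
    def depth(s,uv,d): return s.c+s.rays(uv)*np.asarray(d)[:,None]
    def proj(s,X):
        X=np.asarray(X,float).reshape(-1,3)@s.R.T+s.T[:3,3];X=X*[1,-1,-1]
        return cv2.projectPoints(X,np.zeros(3),np.zeros(3),s.K,s.D)[0].reshape(-1,2)
def tri(a,uva,b,uvb):
    ra,rb=a.rays(uva),b.rays(uvb);o=[];e=[]
    for x,y in zip(ra,rb):
        A=np.c_[x,-y];st=np.linalg.lstsq(A,b.c-a.c,rcond=None)[0];p,q=a.c+x*st[0],b.c+y*st[1];o.append((p+q)/2);e.append(np.linalg.norm(p-q))
    return np.array(o),np.array(e)
E
python3 - <<'E'
from geo import *
S,T=Cam("scene"),Cam("top")
s=np.load("pics/scene0.npz");t=np.load("pics/top0.npz")
# orange rings of eyes: centroid of orange within hand boxes
def eyes(p,box):
    h=cv2.cvtColor(p,cv2.COLOR_RGB2HSV);m=cv2.inRange(h,(5,60,60),(30,255,255))
    out=[]
    for (u,v,r) in box:
        yy,xx=np.mgrid[v-r:v+r+1,u-r:u+r+1];w=m[v-r:v+r+1,u-r:u+r+1]>0
        out.append([xx[w].mean() if w.any() else u,yy[w].mean() if w.any() else v,w.sum()])
    return np.array(out)
# scene zoom: x=165+X/4.2, y=180+(Y-286)/4.2
sb=[(round(165+X/4.2),round(180+(Y-286)/4.2),4) for X,Y in((97,400),(357,373),(417,367),(514,358),(572,352))]
tb=[(round(165+X/4.4),round(135+Y/4.4),4) for X,Y in((685,104),(421,119),(362,122),(261,128),(200,131))]
es=eyes(s["p"],sb);et=eyes(t["p"],tb);print(es.round(1));print(et.round(1))
P,e=tri(S,es[:,:2],T,et[:,:2]);print(P.round(4),e.round(4))
# plane of web upslope faces: scene pts grey in quad
h=cv2.cvtColor(s["p"],cv2.COLOR_RGB2HSV)
vv,uu=np.mgrid[0:384,0:512]
X=S.depth(np.c_[uu.ravel(),vv.ravel()],s["d"].ravel()).reshape(384,512,3)
for (a,b) in((190,215),(224,250),(262,288),(300,325)):
    M=np.zeros((384,512),bool)
    c0=165+np.array([150,300,470,620])
    m=(uu>=a)&(uu<=b)&(vv>196-0.13*(uu-190)+8)&(vv<196-0.13*(uu-190)+18)&(s["d"]>0)
    Q=X[m];c=np.median(Q,0);n=np.linalg.svd(Q-c)[2][2];n*=np.sign(n[0]);print(m.sum(),c.round(4),n.round(3),np.abs((Q-c)@n).mean())
np.save("pics/X.npy",X)
E
```

```text
[[187.9 206.7  31. ]
 [249.6 200.6  25. ]
 [264.2 199.   25. ]
 [287.2 196.8  26. ]
 [301.  195.5  23. ]]
[[322.6 157.7  22. ]
 [259.6 162.1   7. ]
 [246.1 162.9  10. ]
 [223.3 163.9   9. ]
 [210.  164.8   8. ]]
[[ 0.6565 -0.2381  0.1745]
 [ 0.6376 -0.0366  0.171 ]
 [ 0.6339  0.0091  0.1717]
 [ 0.6288  0.0842  0.1723]
 [ 0.625   0.1289  0.1717]] [0.0059 0.0049 0.0021 0.002  0.0006]
258 [ 0.6498 -0.1893  0.1618] [0.837 0.085 0.541] 0.002495902423189185
270 [ 0.6394 -0.0797  0.1651] [0.836 0.012 0.549] 0.0025117115444465133
270 [0.6277 0.0439 0.1689] [0.842 0.063 0.535] 0.003041439068282312
260 [0.6165 0.1682 0.1708] [ 0.656  0.094 -0.749] 0.008001797964119896
```

```bash
python3 - <<'E'
from geo import *
S,T=Cam("scene"),Cam("top")
es=np.array([[187.9,206.7],[249.6,200.6],[264.2,199],[287.2,196.8],[301,195.5]]);et=np.array([[322.6,157.7],[259.6,162.1],[246.1,162.9],[223.3,163.9],[210,164.8]])
Y=np.array([-.221,-.023,.023,.099,.145])
for n,C,uv in(("S",S,es),("T",T,et)):
    P=C.onz(uv,.1697)
    for k in(slice(0,5),slice(1,5)):
        fx=np.polyfit(Y[k],P[k,0],1);fy=np.polyfit(Y[k],P[k,1],1);th=-np.arctan2(fx[0],fy[0])
        a=np.array([np.cos(th),np.sin(th)]);o=np.array([fx[1],fy[1]])+.0214*a
        print(n,"theta",th.round(4),"scale",np.hypot(fx[0],fy[0]).round(3),"origin",o.round(4),"res",((P[:,0]-np.polyval(fx,Y))*1e3).round(1))
# trays: top rim z=.05 corners in top view (zoom 4x: u=115+X/4, v=190+Y/3.333)
vv,uu=np.mgrid[0:384,0:512];t=np.load("pics/top0.npz");h=cv2.cvtColor(t["p"],cv2.COLOR_RGB2HSV)
m=cv2.inRange(h,(5,90,20),(25,255,255))
for nm,(u0,u1) in(("+y",(115,205)),("-y",(292,378))):
    mm=np.zeros_like(m);mm[192:285,u0:u1]=m[192:285,u0:u1]
    c=max(cv2.findContours(mm,cv2.RETR_EXTERNAL,cv2.CHAIN_APPROX_NONE)[0],key=cv2.contourArea)
    P=T.onz(c.reshape(-1,2),.05);r=cv2.minAreaRect((P[:,:2]*1000).astype(np.float32));print(nm,r,cv2.boxPoints(r).round())
E
```

```text
S theta 0.0805 scale 1.001 origin [ 0.6556 -0.0137] res [ 0.1  0.2 -0.6 -0.1  0.3]
S theta 0.0788 scale 1.003 origin [ 0.6555 -0.0138] res [ 0.6  0.4 -0.5 -0.1  0.2]
T theta 0.0864 scale 1.02 origin [ 0.6587 -0.013 ] res [ 0.8 -1.3 -0.9  0.7  0.7]
T theta 0.0764 scale 0.98 origin [ 0.6577 -0.0102] res [ 4.7  0.1 -0.2  0.4 -0.2]
+y ((387.43731689453125, 310.2987365722656), (216.92254638671875, 243.54238891601562), 84.7968521118164) [[256. 213.]
 [499. 191.]
 [519. 407.]
 [276. 429.]]
-y ((397.35528564453125, -305.5305480957031), (215.21246337890625, 243.16969299316406), 82.0246353149414) [[ 262. -395.]
 [ 503. -429.]
 [ 533. -216.]
 [ 292. -182.]]
```

Strip origin is about (0.6565, -0.013, 0.12), yawed 0.08 rad, with residuals under 1 mm in the scene view. The right tray is centred near (0.387, 0.310) and the left tray near (0.397, -0.306).

The tool only yaws, but the tab's end faces are vertical. right_a's tab is at the open end of the strip, so I can grip it flat along the rail. Moving above it now.

```bash
python3 -m inch '[3.8,4.15,1,-0.05, 3.8,4.15,1,-0.05, 3.8,4.15,1,-0.05, 3.8,4.15,1,-0.05, 3.8,4.15,1,-0.053, 3.8,4.15,1,0, 3.8,4.15,1,0, 0,5,1,0, 0,5,0,0, 0,5,0,0, 0,5,0,0, 0,5,0,0, 0,5,0,0, 0,5,0,0, 3.85,3.95,0,0, 3.85,3.95,0,0, 3.85,3.95,0,0, 3.85,3.95,0,0, 0,0,0,0, 0,0,0,0]' 65 60
```

```text
t: 2.6
tcp_pos: [0.6233, 0.2076, 0.3293]
tool_rot: [0.999, 0.04, -0.001, 0.0]
force: [0.3, -0.4, -0.6]
finger_gap: 0.654
```

```bash
python3 -m inch '[0,0,-4,0, 0,0,-4,0, 0,0,-1.4,0, 0,0,0,0]' && python3 - <<'E'
from geo import *
import cv2
s,_=optics.snapshot("scene")
cv2.imwrite("pics/a1.png",cv2.resize(s[130:240,240:375],None,fx=5,fy=5,interpolation=cv2.INTER_CUBIC)[:,:,::-1])
E
```

```text
t: 3.1
tcp_pos: [0.6236, 0.207, 0.2361]
tool_rot: [0.999, 0.039, -0.001, 0.0]
force: [0.1, 0.3, 0.4]
finger_gap: 0.648
```

View pics/a1.png

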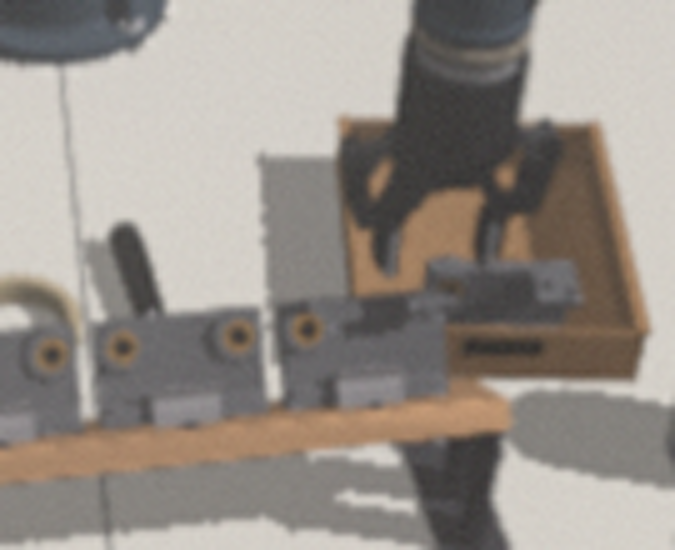

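```bash
python3 - <<'E'
from geo import *
S=Cam("scene")
def W(Y,u,n,O=np.array([.6565,-.013,.12]),th=.08):
    a=np.array([np.cos(th),np.sin(th),0]);b=np.array([-np.sin(th),np.cos(th),0]);z=np.array([0,0,1])
    s,c=np.sin(np.radians(35)),np.cos(np.radians(35))
    return O+Y*b+u*(-s*a+c*z)+n*(c*a+s*z)
f=lambda p:((S.proj(p)-[240,130])*5).round(0).tolist()
print("tab corners",[f(W(Y,70e-3,n)) for Y,n in((.206,.006),(.206,.038),(.238,.038),(.238,.006))])
tcp=np.array([.6236,.207,.2361]);print("tip centre",f(tcp-[0,0,.016]), "pads",[f(tcp+np.array([-.08*s,s*1,0])*.0276-[0,0,.012]) for s in(-1,1)])
print("target",W(.222,.066,.026))
E
```

```text
tab corners [[[393.0, 292.0]], [[407.0, 299.0]], [[455.0, 294.0]], [[440.0, 288.0]]]
tip centre [[432.0, 266.0]] pads [[[390.0, 265.0]], [[474.0, 257.0]]]
target [0.6222538  0.20696674 0.18897702]
```

The projected tab corners and pads agree with the picture: the fingertips at (388,255) and (490,240) straddle the tab. Descending and gripping.

```bash
python3 -m inch '[0,0,-1.5,0, 0,0,-1.5,0, 0,0,-1.5,0, 0,0,0,0]' && python3 -m inch '[0,0,0,0, 0,0,0,0, 0,0,0,0, 0,0,0,0, 0,0,0,0, 0,0,0,0]' 0 110
```

```text
t: 3.65
tcp_pos: [0.623, 0.2077, 0.1891]
tool_rot: [0.999, 0.04, -0.002, 0.0]
force: [1.0, 0.5, 0.1]
finger_gap: 0.652
t: 4.4
tcp_pos: [0.6246, 0.2075, 0.1921]
tool_rot: [0.999, 0.04, 0.001, 0.0]
force: [-0.2, -3.8, 5.7]
finger_gap: 0.35
```

```bash
python3 -m inch '[-0.17,-0.014,0.246,0, -0.17,-0.014,0.246,0, -0.17,-0.014,0.246,0]' && python3 -m inch '[-0.17,-0.014,0.246,0, -0.17,-0.014,0.246,0, -0.17,-0.014,0.246,0]' && python3 -m inch '[-0.17,-0.014,0.246,0, -0.17,-0.014,0.246,0, -0.17,-0.014,0.246,0,-0.17,-0.014,0.246,0, -0.17,-0.014,0.246,0, -0.17,-0.014,0.246,0]'; python3 - <<'E'
from geo import *
s,_=optics.snapshot("scene")
cv2.imwrite("pics/a2.png",cv2.resize(s[130:240,240:375],None,fx=5,fy=5,interpolation=cv2.INTER_CUBIC)[:,:,::-1])
E
```

```text
t: 4.78
tcp_pos: [0.6217, 0.2075, 0.1949]
tool_rot: [0.999, 0.04, 0.003, -0.001]
force: [9.9, -0.1, -18.9]
finger_gap: 0.344
t: 5.15
tcp_pos: [0.6151, 0.2079, 0.2039]
tool_rot: [0.999, 0.04, 0.001, -0.001]
force: [3.8, 0.3, -8.3]
finger_gap: 0.344
t: 5.9
tcp_pos: [0.6036, 0.2061, 0.221]
tool_rot: [0.999, 0.04, -0.0, -0.0]
force: [0.1, 0.2, -1.5]
finger_gap: 0.34
```

View pics/a2.png

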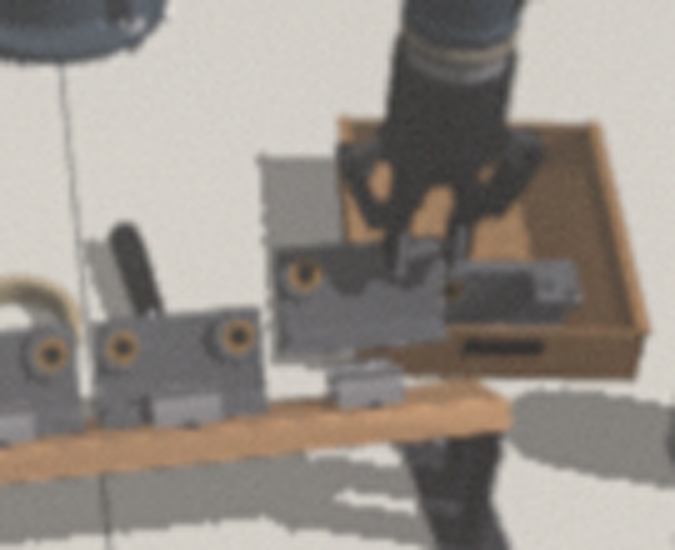

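right_a came out cleanly: peak force was about 21 N, it stayed square to the strip, and the picture shows it hanging above the empty clip at (365,385). Carrying it over the right tray, which is at the upper right behind the gripper in this view.

```bash
python3 -m inch '[-2,0.5,1,0, -3,1.5,0,0, -3,1.5,0,-0.03, -3,1.5,0,-0.03, -3,1.7,-1,-0.03, -3,1.7,-2,-0.03, -3,1.7,-2,-0.03, -3,1.7,-2,-0.02, -2.96,1.4,-2,0, 0,0,-2,0, 0,0,-1,0, 0,0,0,0]' && python3 - <<'E'
from geo import *
s,_=optics.snapshot("scene");t,_=optics.snapshot("top")
a=cv2.resize(s[110:220,270:395],(450,396),interpolation=cv2.INTER_CUBIC)
b=cv2.resize(t[190:280,110:210],(340,306),interpolation=cv2.INTER_CUBIC)
cv2.imwrite("pics/a3.png",np.hstack([a,np.pad(b,((0,90),(0,0),(0,0)))])[:,:,::-1])
E
```

```text
t: 7.45
tcp_pos: [0.3441, 0.338, 0.1109]
tool_rot: [0.999, -0.045, -0.0, 0.0]
force: [0.2, 0.3, -1.5]
finger_gap: 0.343
```

View pics/a3.png

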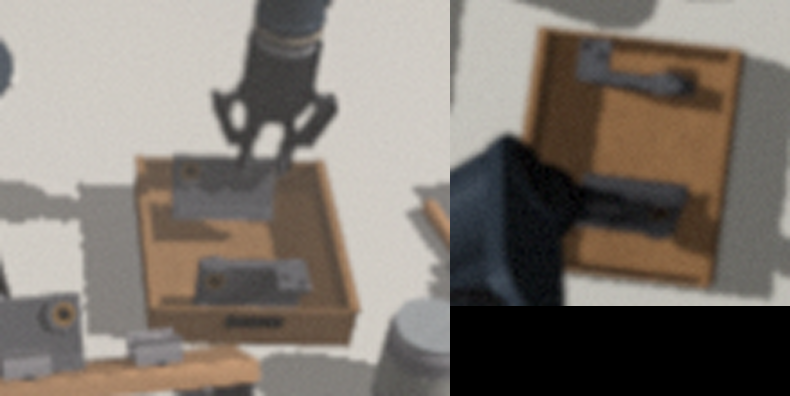

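The bracket hangs inside the near part of the right tray (left panel (222,185), right panel (630,205)), clear of done_right. Lowering to contact.

```bash
python3 -m inch '[0,0,-1,0, 0,0,-1,0, 0,0,-0.6,0, 0,0,0,0]' ; python3 -m inch '[0,0,-0.2,0, 0,0,-0.2,0,0,0,0,0]'; python3 -m inch '[0,0,-0.2,0, 0,0,0,0]'
```

```text
t: 8.05
tcp_pos: [0.3439, 0.3379, 0.0841]
tool_rot: [0.999, -0.045, -0.001, 0.0]
force: [0.6, -0.0, -2.1]
finger_gap: 0.344
t: 8.43
tcp_pos: [0.3443, 0.3383, 0.0811]
tool_rot: [0.999, -0.045, 0.0, -0.0]
force: [0.0, 0.1, 0.8]
finger_gap: 0.343
t: 8.68
tcp_pos: [0.3444, 0.3385, 0.0807]
tool_rot: [0.999, -0.045, 0.001, -0.0]
force: [-2.5, -1.0, 15.8]
finger_gap: 0.346
```

```bash
python3 -m inch '[0,0,0,0, 0,0,0,0, 0,0,0,0, 0,0,0,0, 0,0,0,0, 0,0,0,0]' 65; python3 -m inch '[0,0,2,0, 0,0,3,0, 0,0,4,0, 0,0,4,0, 0,0,4,0, 0,0,2,0,0,0,0,0]'; python3 - <<'E'
from geo import *
s,_=optics.snapshot("scene");t,_=optics.snapshot("top")
a=cv2.resize(s[110:220,270:395],(450,396),interpolation=cv2.INTER_CUBIC)
b=cv2.resize(t[190:280,110:210],(340,306),interpolation=cv2.INTER_CUBIC)
cv2.imwrite("pics/a4.png",np.hstack([a,np.pad(b,((0,90),(0,0),(0,0)))])[:,:,::-1])
E
```

```text
t: 9.43
tcp_pos: [0.3442, 0.3381, 0.0787]
tool_rot: [0.999, -0.045, -0.0, 0.0]
force: [-0.2, 0.2, -0.1]
finger_gap: 0.648
t: 10.3
tcp_pos: [0.3449, 0.3386, 0.2703]
tool_rot: [0.999, -0.045, 0.002, -0.001]
force: [-0.4, 0.3, -0.3]
finger_gap: 0.649
```

View pics/a4.png

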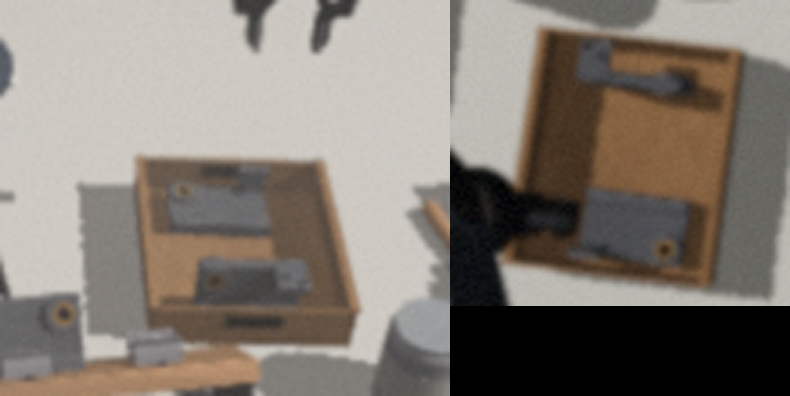

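right_a lies on its side at rest in the near part of the right tray (left panel (218,210), right panel (632,228)), and done_right has not moved.

The tabs of left and right_b are only 12 mm apart, so I need to know how thick the fingertips are. I'll integrate their darkness against the white table.

```bash
python3 - <<'E'
from geo import *
S=Cam("scene")
s,_=optics.snapshot("scene");g=s.mean(2)
tcp=np.array([.3449,.3386,.2703])
b=np.array([.09,.996,0])
pL,pR=[S.proj(tcp+k*b*.0276-[0,0,.012])[0] for k in(-1,1)];print(pL,pR)
for v in range(108,128):
    r=g[v,325:380];bg=np.median(np.r_[g[v,325:331],g[v,374:380]]);mid=int((pL[0]+pR[0])/2)-325
    d=np.clip((bg-r-12)/(bg-40),0,1);print(v,round(bg), "L mm",(d[:mid].sum()*1e3*(S.c[2]-.25)/.68/438).round(1),"R",(d[mid:].sum()*1e3*(S.c[2]-.25)/.68/438).round(1))
E
```

```text
[341.23930149 122.46585363] [356.29765563 122.86171773]
108 197 L mm 25.5 R 33.7
109 198 L mm 26.0 R 23.3
110 198 L mm 27.0 R 22.8
111 198 L mm 25.3 R 23.7
112 198 L mm 21.9 R 23.6
113 198 L mm 18.6 R 23.1
114 199 L mm 13.3 R 20.5
115 198 L mm 8.9 R 14.7
116 198 L mm 8.1 R 10.9
117 198 L mm 8.8 R 10.0
118 200 L mm 9.2 R 9.9
119 200 L mm 8.8 R 9.8
120 199 L mm 8.0 R 9.4
121 199 L mm 7.3 R 9.0
122 198 L mm 5.7 R 8.2
123 200 L mm 3.9 R 6.1
124 199 L mm 1.4 R 2.9
125 200 L mm 0.0 R 0.6
126 200 L mm 0.0 R 0.0
127 200 L mm 0.0 R 0.0
```

The fingertips are only about 8-9 mm thick near the tip, so one fits in the 12 mm gap if it is well centred. Measuring the tab edges in the top view.

```bash
python3 - <<'E'
from geo import *
T=Cam("top");t=np.load("pics/top0.npz")["p"].astype(float).mean(2)
t2,_=optics.snapshot("top");t2=t2.astype(float).mean(2)
O=np.array([.6565,-.013]);b=np.array([-.08,.9968])
for nm,im in(("0",t),("now",t2)):
    for v in(170,171,172):
        r=im[v-1:v+2,274:310].mean(0);print(nm,v,r.round().astype(int))
        for z in(.158,):
            # edges at half-level crossings
            th=(r.min()+np.median(np.r_[r[:4],r[-4:]]))/2
            idx=np.where(np.diff(np.sign(r-th)))[0];e=274+idx+(th-r[idx])/(r[idx+1]-r[idx])
            P=T.onz(np.c_[e,np.full(len(e),v)],z)[:,:2];print("  edges Y mm",((P-O)@b*1e3).round(1),"a",((P-O)@[.9968,.08]*1e3).round(0))
print(T.proj([[.6565-.062-.1216*-.08,-.013-.1216-.062*.08,.158]]))
E
```

```text
0 170 [103 105 102 102 100  92  76  68  64  66  68  69  68  68  72  83  94  99
  91  79  68  68  68  69  67  62  56  61  75  92 101 104 104 106 105 105]
  edges Y mm [ -85.4 -115.1 -129.  -160.1] a [-48. -50. -51. -53.]
0 171 [104 106 105 105 102  93  76  66  58  62  66  69  67  65  72  82  93 100
  90  79  68  66  65  66  65  61  54  59  76  91 103 105 104 106 106 105]
  edges Y mm [ -85.3 -115.  -129.  -159.7] a [-52. -53. -54. -56.]
0 172 [104 108 103 105 102  92  76  63  55  59  66  67  65  62  69  82  94 100
  91  78  66  60  62  65  65  61  57  62  77  91 103 106 105 106 106 105]
  edges Y mm [ -84.8 -115.2 -128.4 -159.5] a [-55. -57. -57. -59.]
now 170 [100  99  99  99  94  87  76  65  62  62  66  68  65  66  69  81  90  94
  89  75  68  67  65  65  66  61  54  60  73  89  98 100 102 102 101 103]
  edges Y mm [ -85.9 -114.9 -128.8 -160. ] a [-48. -50. -51. -53.]
now 171 [101  99 101 102  97  89  76  63  55  58  64  67  65  65  67  80  90  95
  88  75  66  65  63  64  65  59  51  58  72  88  98 100 101 102 101 102]
  edges Y mm [ -86.  -114.8 -128.8 -159.7] a [-52. -53. -54. -56.]
now 172 [100 100 102 102  98  90  75  62  53  57  64  66  64  60  65  79  92  96
  87  73  63  59  57  62  64  60  56  61  73  88  97 101 102 101 102 103]
  edges Y mm [ -85.2 -115.2 -127.9 -159.5] a [-55. -57. -57. -59.]
[[291.03258226 173.52710435]]
```

The tab edges are at Y = -160, -128.5, -115 and -85.5 mm, so the pose is good to about 0.5 mm. Next is left, with its tab centred at Y = -144. The hover goal is (0.610, -0.161) at yaw 0.08 with 40% opening.

```bash
python3 -m inch '[2.41,-4.54,0,0.017, 2.41,-4.54,0,0.017, 2.41,-4.54,0,0.017, 2.41,-4.54,0,0.017, 2.41,-4.54,0,0.017, 2.41,-4.54,0,0.017, 2.41,-4.54,0,0.017, 2.41,-4.54,0,0.017, 2.41,-4.54,0,0.017, 2.41,-4.54,0,0.017, 2.41,-4.54,0,0, 0,0,-3,0, 0,0,-2.5,0, 0,0,0,0, 0,0,0,0]' 40
```

```text
t: 12.38
tcp_pos: [0.6095, -0.1613, 0.2138]
tool_rot: [0.999, 0.04, -0.0, -0.0]
force: [-0.3, 0.4, 0.8]
finger_gap: 0.397
```

```bash
python3 -m inch '[0.05,0,-1,0, 0,0,-0.7,0, 0,0,-0.5,0, 0,0,0,0]'; python3 -m inch '[0,0,-0.4,0, 0,0,-0.4,0, 0,0,0,0]'
```

```text
t: 12.88
tcp_pos: [0.6095, -0.1611, 0.1913]
tool_rot: [0.999, 0.04, -0.0, -0.0]
force: [-0.6, 0.3, -0.4]
finger_gap: 0.398
t: 13.25
tcp_pos: [0.6096, -0.1611, 0.1834]
tool_rot: [0.999, 0.04, -0.0, -0.0]
force: [-0.5, 0.4, -0.3]
finger_gap: 0.401
```

```bash
python3 -m inch '[0,0,-0.5,0, 0,0,-0.5,0,0,0,0,0]'; python3 -m inch '[0,0,-0.5,0, 0,0,-0.5,0, 0,0,0,0]'; python3 - <<'E'
from geo import *
s,_=optics.snapshot("scene")
cv2.imwrite("pics/b1.png",cv2.resize(s[130:240,160:295],None,fx=5,fy=5,interpolation=cv2.INTER_CUBIC)[:,:,::-1])
E
```

```text
t: 13.62
tcp_pos: [0.608, -0.1616, 0.1745]
tool_rot: [0.999, 0.04, -0.002, 0.0]
force: [-5.5, -1.6, 8.9]
finger_gap: 0.401
t: 14.0
tcp_pos: [0.6019, -0.1623, 0.1643]
tool_rot: [0.999, 0.042, -0.009, 0.0]
force: [-17.7, -6.1, 15.7]
finger_gap: 0.402
```

View pics/b1.png

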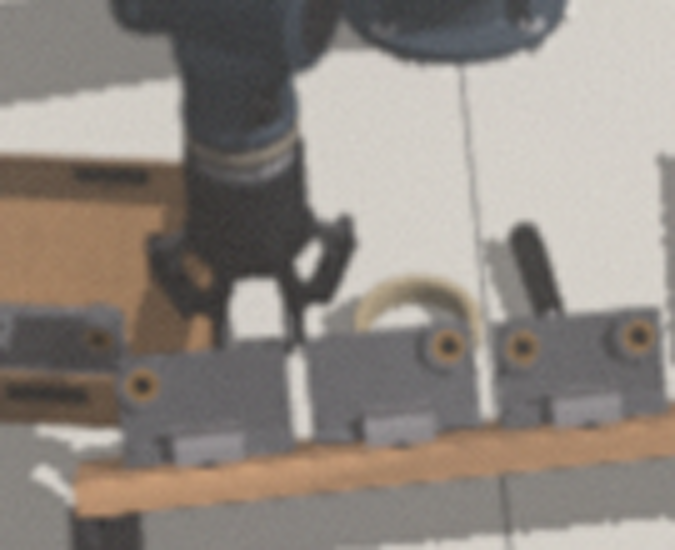

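Contact came early: the force of -18 N in x and +16 N in z pushed the tool toward the robot. Backing off and comparing the finger and tab positions.

```bash
python3 -m inch '[0,0,0.5,0, 0,0,0.5,0, 0,0,0.5,0,0,0,0.5,0, 0,0,1,0, 0,0,0,0,0,0,0,0]'; python3 - <<'E'
from geo import *
s,_=optics.snapshot("scene");t,_=optics.snapshot("top")
a=cv2.resize(s[140:230,175:265],(540,540),interpolation=cv2.INTER_CUBIC)
b=cv2.resize(t[140:190,230:335],(756,360)[0:2],interpolation=cv2.INTER_CUBIC)
cv2.imwrite("pics/b2.png",a[:,:,::-1]);cv2.imwrite("pics/b3.png",b[:,:,::-1])
S=Cam("scene")
def W(Y,u,n,O=np.array([.6565,-.013,.12]),th=.08):
    a=np.array([np.cos(th),np.sin(th),0]);b=np.array([-np.sin(th),np.cos(th),0]);z=np.array([0,0,1])
    s,c=np.sin(np.radians(35)),np.cos(np.radians(35))
    return O+Y*b+u*(-s*a+c*z)+n*(c*a+s*z)
f=lambda p:((S.proj(p)-[175,140])*6).round(0).tolist()
from station import manip
tcp=manip.sense()["tcp_pos"]
print("tabs edge tips",[f(W(Y,.070,-.038)) for Y in(-.160,-.128,-.116)],"web top",[f(W(Y,.07,.006)) for Y in(-.238,-.128,-.116)])
print("pads",[f(tcp+np.array([-.08*s,s,0])*.018-[0,0,.016]) for s in(-1,1)],tcp)
E
```

```text
t: 14.92
tcp_pos: [0.6098, -0.161, 0.1938]
tool_rot: [0.999, 0.04, -0.0, -0.0]
force: [0.5, 0.8, -0.5]
finger_gap: 0.397
tabs edge tips [[[190.0, 344.0]], [[248.0, 339.0]], [[270.0, 337.0]]] web top [[[44.0, 371.0]], [[251.0, 351.0]], [[274.0, 349.0]]]
pads [[[185.0, 331.0]], [[252.0, 325.0]]] [ 0.60961747 -0.16110088  0.19351384]
```

View pics/b2.png

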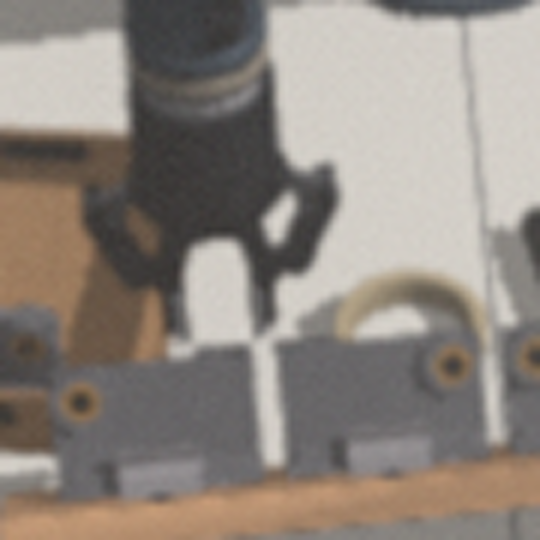

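View pics/b3.png

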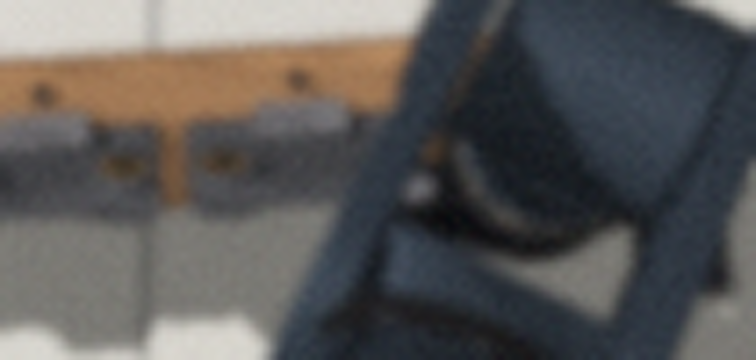

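Both brackets are still seated: edges in b2.png are unchanged (left's end at 251, right_b's end at 277). The right finger, at columns 250-274, sits almost exactly over the gap between 248 and 270, so I'll measure its edges to sub-pixel.

```bash
python3 - <<'E'
from geo import *
from station import manip
S=Cam("scene");tcp=manip.sense()["tcp_pos"];print(tcp,manip.sense()["finger_gap"])
g=np.mean([optics.snapshot("scene")[0].astype(float).mean(2) for _ in range(4)],0)
O=np.array([.6565,-.013]);bb=np.array([-.08,.9968])
for v in range(186,197):
    r=g[v,195:228];bg=np.median(r[7:11]);out=[]
    th=(bg+50)/2
    idx=np.where(np.diff(np.sign(r-th)))[0];e=195+idx+(th-r[idx])/(r[idx+1]-r[idx])
    # cast on vertical plane a=-58mm (finger mid plane)
    R=S.rays(np.c_[e,np.full(len(e),v)]);av=np.array([.9968,.08,0]);o=np.r_[O,0]+av*-.0588
    P=S.c+R*(((o-S.c)@av)/(R@av))[:,None]
    print(v,round(bg),((P[:,:2]-O)@bb*1e3).round(1),(P[:,2]*1e3).round(0))
E
```

```text
[ 0.60961747 -0.16110088  0.19351384] 0.4003243930097Traceback (most recent call last):
  File "<stdin>", line 11, in <module>
  File "geo.py", line 7, in rays
    p=cv2.undistortPoints(np.asarray(uv,float).reshape(-1,1,2),s.K,s.D).reshape(-1,2)
      ~~~~~~~~~~~~~~~~~~~^^^^^^^^^^^^^^^^^^^^^^^^^^^^^^^^^^^^^^^^^^^^^^
cv2.error: OpenCV(4.12.0) /io/opencv/modules/calib3d/src/undistort.dispatch.cpp:347: error: (-215:Assertion failed) CV_IS_MAT(_src) && CV_IS_MAT(_dst) && (_src->rows == 1 || _src->cols == 1) && (_dst->rows == 1 || _dst->cols == 1) && _src->cols + _src->rows - 1 == _dst->rows + _dst->cols - 1 && (CV_MAT_TYPE(_src->type) == CV_32FC2 || CV_MAT_TYPE(_src->type) == CV_64FC2) && (CV_MAT_TYPE(_dst->type) == CV_32FC2 || CV_MAT_TYPE(_dst->type) == CV_64FC2) in function 'cvUndistortPointsInternal'
```

```bash
python3 - <<'E'
from geo import *
S=Cam("scene")
g=np.mean([optics.snapshot("scene")[0].astype(float).mean(2) for _ in range(4)],0)
O=np.array([.6565,-.013]);bb=np.array([-.08,.9968])
for v in range(184,197):
    r=g[v,195:228];bg=np.median(r[13:17])
    if v in(188,192): print(r.round().astype(int))
    th=(bg+50)/2
    idx=np.where(np.diff(np.sign(r-th)))[0];e=195+idx+(th-r[idx])/(r[idx+1]-r[idx])
    if len(e)==0: print(v,bg);continue
    R=S.rays(np.c_[e,np.full(len(e),v)]);av=np.array([.9968,.08,0]);o=np.r_[O,0]+av*-.0588
    P=S.c+R*(((o-S.c)@av)/(R@av))[:,None]
    print(v,round(bg),((P[:,:2]-O)@bb*1e3).round(1),(P[:,2]*1e3).round(0))
E
```

```text
184 204 [-160.  -126.8  -95.1] [226. 222. 218.]
185 204 [-160.8 -126.5  -99.4] [222. 217. 214.]
186 204 [-161.4 -126.6 -111.4] [218. 213. 211.]
187 204 [-161.9 -126.2 -113.4] [213. 209. 207.]
[ 83  77  74  79  84  91  77  62  63  80 125 185 202 204 203 202 204 205
 204 206 195 149 105  84  70 110 184 204 205 205 204 204 205]
188 204 [-162.2 -125.9 -114. ] [209. 204. 203.]
189 205 [-162.5 -126.1 -114.2] [205. 200. 199.]
190 204 [-162.7 -126.2 -114.4] [200. 196. 194.]
191 204 [-162.9 -126.1 -114.5] [196. 191. 190.]
[ 87  88  88  94 117 125 111  78  69  88 118 180 203 205 204 204 205 205
 205 206 201 169 118  95  75 101 170 200 204 193 172 157 142]
192 204 [-163.1 -125.8 -114.4] [192. 187. 185.]
193 204 [-180.  -179.6 -163.  -125.2 -115.3] [190. 190. 187. 182. 181.]
194 204 [-162.8 -125.2 -119.1] [183. 178. 177.]
195 205 [-162.8  -96.9] [178. 170.]
196 198 [-184.4 -180.8 -173.3 -100.7] [177. 176. 175. 166.]
```

The finger spans Y = -126.2 to -114.4, and right_b's tab edge is at -115, so it clipped that tab by under 1 mm. The finger is about 10.5 mm thick, so an opening of about 34 mm (37%) clears both sides. Retrying slowly.

```bash
python3 -m inch '[0,0,0,0, 0,0,-0.6,0, 0,0,-0.6,0, 0,0,0,0]' 37;  python3 -m inch '[0,0,-0.3,0, 0,0,-0.3,0, 0,0,0,0]'; python3 - <<'E'
from station import manip
s=manip.sense();print(s["force"],s["ft_torque"])
E
```

```text
t: 15.92
tcp_pos: [0.6096, -0.1615, 0.1817]
tool_rot: [0.999, 0.04, -0.0, 0.0]
force: [-1.9, -1.3, 3.3]
finger_gap: 0.373
t: 16.3
tcp_pos: [0.6084, -0.1615, 0.1769]
tool_rot: [0.999, 0.04, -0.001, 0.0]
force: [-6.0, -1.1, 9.2]
finger_gap: 0.367
[-6.01910858 -1.06718013  9.21019748] [-0.11514828  0.90477696 -0.10211853]
```

```bash
python3 -m inch '[0,0,1.2,0, -0.6,-0.05,0,0, 0,0,-0.8,0, 0,0,-0.4,0, 0,0,0,0]';  python3 -m inch '[0,0,-0.25,0, 0,0,-0.25,0, 0,0,0,0]';  python3 -m inch '[0,0,-0.25,0, 0,0,-0.25,0, 0,0,0,0]'; cat > ft.py <<'E'
from station import manip
import sys
s=manip.sense();print(s["force"].round(2),s["ft_torque"].round(3))
E
python3 ft.py
```

```text
t: 16.92
tcp_pos: [0.6026, -0.1616, 0.1754]
tool_rot: [0.999, 0.04, -0.001, -0.0]
force: [-3.3, -0.9, 4.6]
finger_gap: 0.373
t: 17.3
tcp_pos: [0.6018, -0.1617, 0.1711]
tool_rot: [0.999, 0.04, -0.002, -0.0]
force: [-5.2, -1.1, 7.5]
finger_gap: 0.375
t: 17.68
tcp_pos: [0.6008, -0.1619, 0.1669]
tool_rot: [0.999, 0.041, -0.003, -0.0]
force: [-9.4, -1.7, 13.5]
finger_gap: 0.373
[-9.43 -1.7  13.5 ] [-0.058  1.416  0.126]
```

The contact moments put the touch at dy ≈ +16 mm, so at 37% the right finger rests on left's own tab edge. The finger should sit in the middle of the gap (Y ≈ -121.7): 40% opening, tool shifted 1.4 mm to -y.

```bash
python3 -m inch '[0,0,1.5,0, 0.3,-0.14,0,0, 0,0,0,0, 0,0,-0.3,0, 0,0,-0.4,0, 0,0,0,0]' 40; python3 ft.py; python3 -m inch '[0,0,-0.25,0, 0,0,-0.25,0, 0,0,0,0]';python3 ft.py;  python3 -m inch '[0,0,-0.25,0, 0,0,-0.25,0, 0,0,0,0]';python3 ft.py
```

```text
t: 18.42
tcp_pos: [0.6066, -0.1627, 0.1731]
tool_rot: [0.999, 0.04, -0.0, -0.0]
force: [-0.7, 2.2, 0.7]
finger_gap: 0.405
[-0.68  2.22  0.7 ] [0.395 0.069 0.004]
t: 18.8
tcp_pos: [0.606, -0.163, 0.1698]
tool_rot: [0.999, 0.04, -0.001, -0.0]
force: [-4.3, 1.3, 8.2]
finger_gap: 0.397
[-4.33  1.28  8.2 ] [0.588 0.584 0.096]
t: 19.18
tcp_pos: [0.6051, -0.1633, 0.1653]
tool_rot: [0.999, 0.04, -0.002, 0.0]
force: [-6.1, 2.0, 11.7]
finger_gap: 0.397
[-6.12  2.02 11.68] [0.557 0.971 0.184]
```

```bash
python3 - <<'E'
from geo import *
s,_=optics.snapshot("scene")
a=cv2.resize(s[140:230,175:265],(540,540),interpolation=cv2.INTER_CUBIC)
cv2.imwrite("pics/b4.png",a[:,:,::-1])
E
```

```text
(no output)
```

View pics/b4.png

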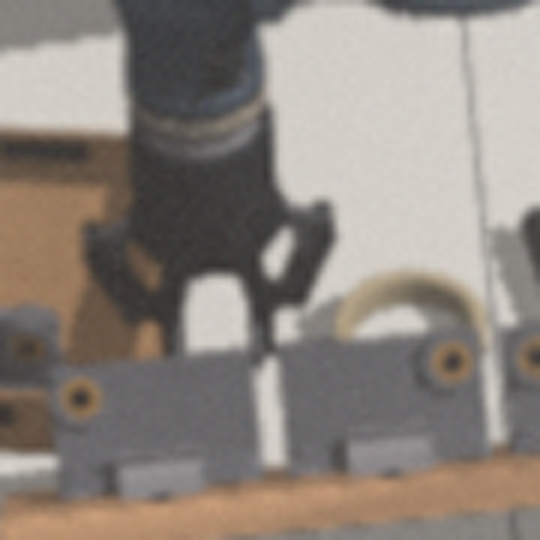

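The force is small, but both brackets have tilted slightly: left's end moved to (258,353) and right_b's eye rose to (453,361). I'm pressing on the tabs, so I'll back off at once and check.

```bash
python3 -m inch '[0,0,0.6,0, 0,0,0.8,0, 0,0,1.5,0, 0,0,2,0, 0,0,0,0]'; python3 - <<'E'
from geo import *
s,_=optics.snapshot("scene")
a=cv2.resize(s[140:230,175:265],(540,540),interpolation=cv2.INTER_CUBIC)
cv2.imwrite("pics/b5.png",a[:,:,::-1])
E
```

```text
t: 19.85
tcp_pos: [0.6082, -0.1641, 0.2153]
tool_rot: [0.999, 0.04, 0.002, 0.001]
force: [-0.3, 0.1, -0.2]
finger_gap: 0.399
```

View pics/b5.png

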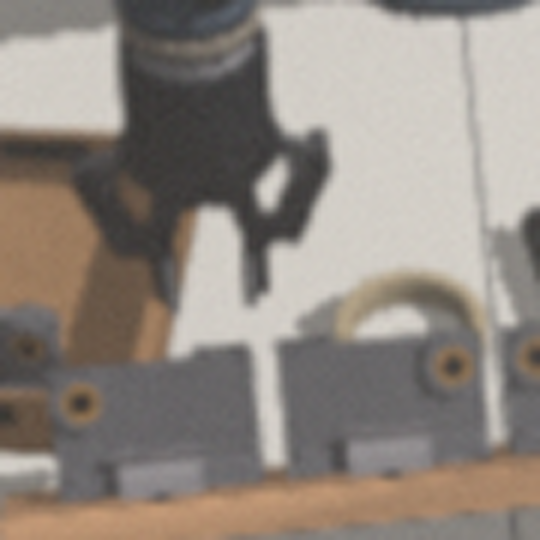

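Both brackets sprang back to their seats. A finger is too thick for that gap, so I'll grip left's web instead, across its thickness at mid-length (Y = -183): jaws along x, fingertips just below the web's top edge. That needs a quarter turn.

```bash
python3 -m inch '[0,0,1.5,0.17, 0,0,1,0.175, 0.4,-0.4,0,0.175, 0.4,-0.5,0,0.175, 0.4,-0.5,0,0.175, 0.4,-0.5,0,0.175, 0.4,-0.5,0,0.175, 0.4,-0.5,0,0.175, 0.4,-0.5,0,0.176, 0,0,0,0, 0,0,0,0]' 60 30; python3 ft.py; python3 -c "
from station import manip; print(manip.sense()['q'].round(3))"
```

```text
t: 21.28
tcp_pos: [0.6343, -0.1969, 0.2372]
tool_rot: [0.679, 0.734, -0.0, -0.001]
force: [0.0, 0.8, 0.2]
finger_gap: 0.601
[0.03 0.79 0.16] [-0.011 -0.036 -0.021]
[-0.469  0.596  1.339 -0.     1.208 -0.546]
```

```bash
python3 -m inch '[0.2,-0.12,-1.5,0, 0,0,-1.5,0, 0,0,-0.8,0, 0,0,0,0]'; python3 -m inch '[0,0,-0.5,0, 0,0,-0.5,0, 0,0,-0.5,0, 0,0,0,0]'; python3 - <<'E'
from geo import *
s,_=optics.snapshot("scene")
a=cv2.resize(s[140:230,175:265],(540,540),interpolation=cv2.INTER_CUBIC)
cv2.imwrite("pics/c1.png",a[:,:,::-1])
E
```

```text
t: 21.78
tcp_pos: [0.6361, -0.198, 0.1983]
tool_rot: [0.678, 0.735, -0.0, -0.001]
force: [-1.1, -0.7, -0.6]
finger_gap: 0.596
t: 22.28
tcp_pos: [0.6365, -0.1982, 0.1843]
tool_rot: [0.678, 0.735, -0.0, -0.001]
force: [-0.2, 0.9, 1.3]
finger_gap: 0.594
```

View pics/c1.png

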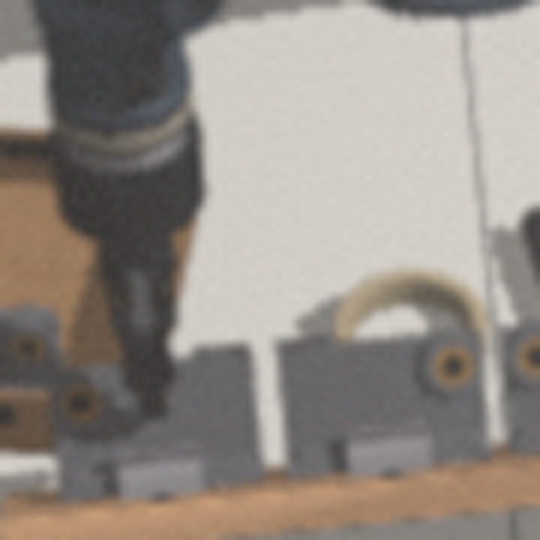

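The fingers straddle left's web at mid-length ((152,400) in the picture) with no contact. Closing gently.

```bash
python3 -m inch '[0,0,0,0, 0,0,0,0, 0,0,0,0, 0,0,0,0, 0,0,0,0, 0,0,0,0]' 0 30; python3 ft.py;python3 - <<'E'
from geo import *
s,_=optics.snapshot("scene")
a=cv2.resize(s[140:230,175:265],(540,540),interpolation=cv2.INTER_CUBIC)
cv2.imwrite("pics/c2.png",a[:,:,::-1])
E
```

```text
t: 23.08
tcp_pos: [0.6375, -0.1985, 0.1856]
tool_rot: [0.678, 0.735, 0.0, 0.001]
force: [1.6, 1.3, 5.7]
finger_gap: 0.199
[1.61 1.3  5.71] [ 0.167 -0.263 -0.005]
```

View pics/c2.png

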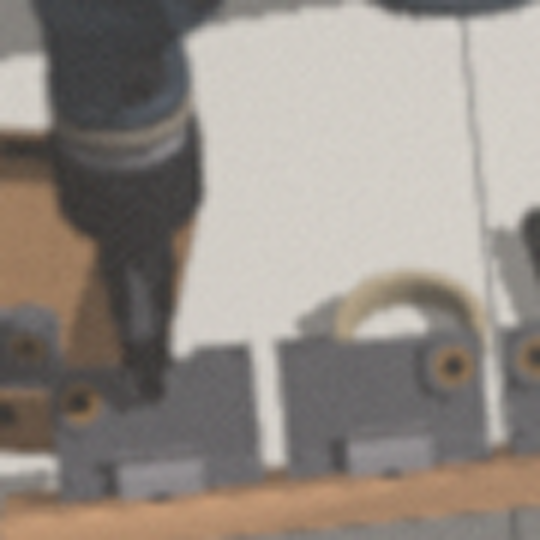

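The web is held at 17 mm with hardly any disturbance. Pulling from this edge grip could tilt the bracket as it leaves the jaws, so I'll only slide it along the rail toward -y. That widens the gap for the proven tab grip.

```bash
python3 -m inch '[0,0,0,0, 0,0,0,0, 0.016,-0.2,0,0, 0.016,-0.2,0,0]' 0 40; python3 ft.py; python3 -m inch '[0.016,-0.2,0,0, 0.016,-0.2,0,0, 0,0,0,0]'; python3 ft.py;python3 - <<'E'
from geo import *
s,_=optics.snapshot("scene")
a=cv2.resize(s[140:230,175:265],(540,540),interpolation=cv2.INTER_CUBIC)
cv2.imwrite("pics/c3.png",a[:,:,::-1])
E
```

```text
t: 23.62
tcp_pos: [0.6372, -0.1991, 0.1856]
tool_rot: [0.679, 0.735, 0.002, -0.002]
force: [-1.5, 9.5, 8.6]
finger_gap: 0.195
[-1.5   9.47  8.58] [ 1.773 -0.249  0.012]
t: 24.0
tcp_pos: [0.637, -0.2, 0.1856]
tool_rot: [0.678, 0.735, 0.004, -0.004]
force: [-0.5, 13.9, 11.0]
finger_gap: 0.197
[-0.49 13.93 10.95] [ 2.446 -0.232 -0.006]
```

View pics/c3.png

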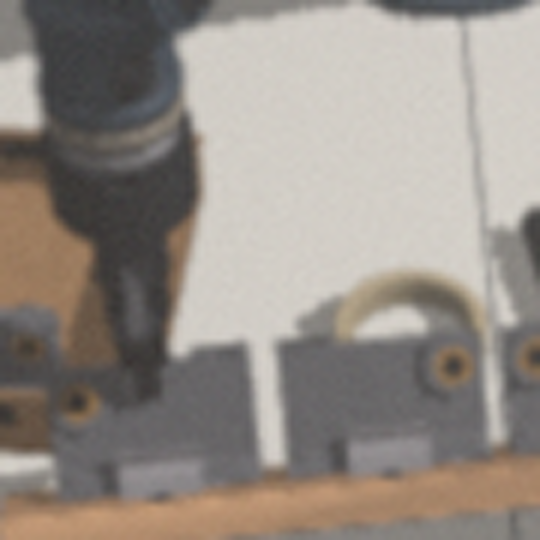

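```bash
python3 -m inch '[0.016,-0.2,0,0, 0.016,-0.2,0,0, 0,0,0,0]' 0 60; python3 ft.py; python3 -m inch '[0.016,-0.2,0,0, 0.016,-0.2,0,0, 0,0,0,0]'; python3 ft.py;python3 - <<'E'
from geo import *
s,_=optics.snapshot("scene")
a=cv2.resize(s[140:230,175:265],(540,540),interpolation=cv2.INTER_CUBIC)
cv2.imwrite("pics/c4.png",a[:,:,::-1])
E
```

```text
t: 24.42
tcp_pos: [0.6372, -0.2027, 0.1859]
tool_rot: [0.678, 0.735, 0.004, -0.005]
force: [-1.8, 16.7, 13.4]
finger_gap: 0.187
[-1.83 16.73 13.39] [ 2.931 -0.234  0.   ]
t: 24.8
tcp_pos: [0.6373, -0.2066, 0.1858]
tool_rot: [0.678, 0.735, 0.004, -0.006]
force: [-1.6, 17.0, 12.1]
finger_gap: 0.178
[-1.58 16.97 12.15] [ 2.984 -0.122 -0.019]
```

View pics/c4.png

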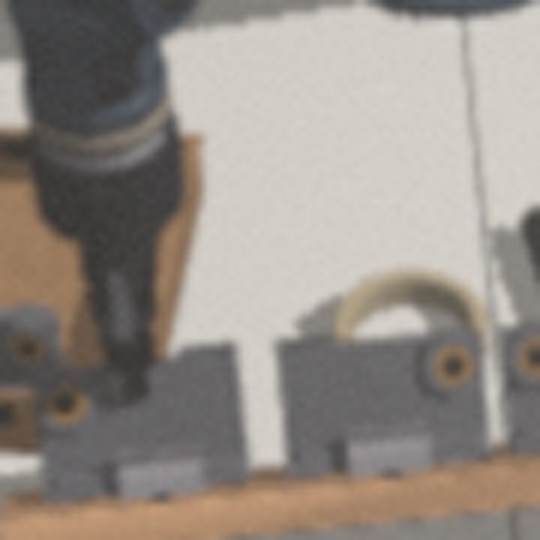

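Left slid about 7-8 mm toward -y at a steady 17 N; its right end moved from column 251 to about 238 and it is still seated. Unloading, releasing and rising.

```bash
python3 -m inch '[-0.03,0.35,0,0, -0.03,0.35,0,0, 0,0,0,0]'; python3 ft.py; python3 -m inch '[0,0,0,0, 0,0,0,0, 0,0,0,0, 0,0,0,0, 0,0,1,0, 0,0,2,0, 0,0,2,0, 0,0,0,0]' 60;  python3 - <<'E'
from geo import *
T,S=Cam("top"),Cam("scene");t,_=optics.snapshot("top");s,_=optics.snapshot("scene")
cv2.imwrite("pics/c5.png",np.vstack([cv2.resize(s[140:230,175:265],(540,540),interpolation=cv2.INTER_CUBIC)])[:,:,::-1])
cv2.imwrite("pics/c6.png",cv2.resize(t[135:200,165:345],None,fx=4.4,fy=4.4,interpolation=cv2.INTER_CUBIC)[:,:,::-1])
E
```

```text
t: 25.22
tcp_pos: [0.6381, -0.2056, 0.1859]
tool_rot: [0.678, 0.735, 0.001, -0.0]
force: [0.6, 4.5, 7.1]
finger_gap: 0.183
[0.61 4.55 7.12] [ 0.814 -0.357 -0.201]
t: 26.22
tcp_pos: [0.6388, -0.208, 0.2375]
tool_rot: [0.678, 0.735, 0.001, 0.003]
force: [0.6, -0.0, -0.4]
finger_gap: 0.601
```

View pics/c5.png

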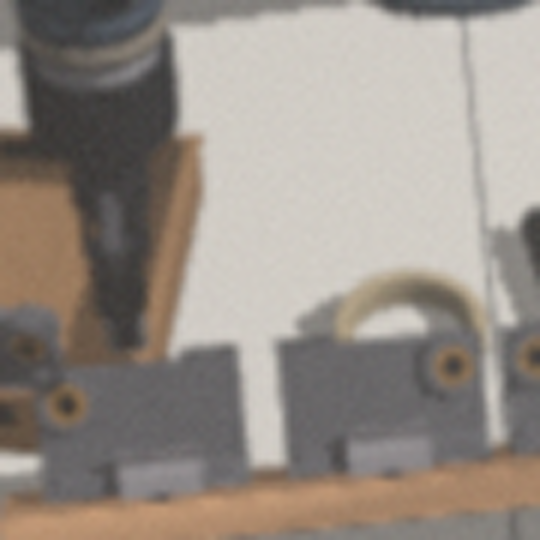

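View pics/c6.png

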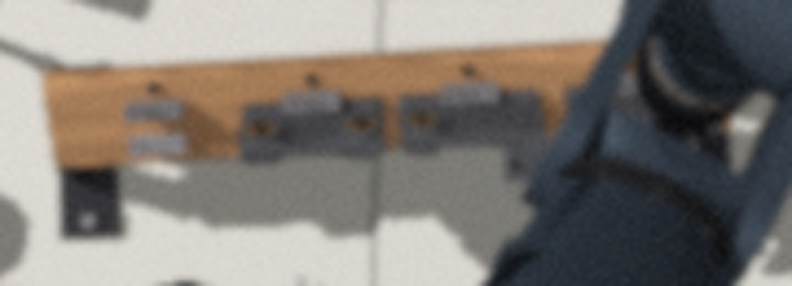

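The eye in the scene view moved from (80,401) to (66,404), about -7.4 mm, so the tab now spans Y ≈ -167 to -136, with a 21 mm gap to right_b's tab. Going back to the tab grip.

```bash
python3 -m inch '[-0.3,0.4,0,-0.17, -0.3,0.44,0,-0.175, -0.3,0.44,0,-0.175, -0.3,0.44,0,-0.175, -0.3,0.44,0,-0.175, -0.3,0.44,0,-0.175, -0.3,0.44,0,-0.175, -0.3,0.44,0,-0.175, -0.4,0.45,0,-0.176, 0,0,-2,0, 0,0,-1,0, 0,0,0,0]' 48 60; python3 ft.py
```

```text
t: 27.82
tcp_pos: [0.6086, -0.1677, 0.2032]
tool_rot: [0.999, 0.04, -0.002, -0.001]
force: [-0.2, 0.1, -0.4]
finger_gap: 0.477
[-0.17  0.07 -0.42] [0.012 0.027 0.001]
```

```bash
python3 -m inch '[0.1,-0.1,-0.8,0, 0,0,-0.8,0, 0,0,-0.6,0, 0,0,0,0]'; python3 -m inch '[0,0,-0.5,0, 0,0,-0.5,0, 0,0,0,0]'; python3 ft.py
```

```text
t: 28.32
tcp_pos: [0.6101, -0.1689, 0.1822]
tool_rot: [0.999, 0.04, -0.001, -0.0]
force: [-0.3, 0.8, -0.7]
finger_gap: 0.477
t: 28.7
tcp_pos: [0.6102, -0.1689, 0.1723]
tool_rot: [0.999, 0.04, -0.0, -0.0]
force: [0.3, 0.2, 0.1]
finger_gap: 0.481
[0.3  0.19 0.09] [-0.014 -0.012 -0.009]
```

No contact this time. Going down the last centimetre and gripping.

```bash
python3 -m inch '[0,0,-0.5,0, 0,0,-0.5,0, 0,0,0,0]'; python3 -m inch '[0,0,0,0, 0,0,0,0, 0,0,0,0, 0,0,0,0, 0,0,0,0, 0,0,0,0]' 0 110; python3 ft.py
```

```text
t: 29.08
tcp_pos: [0.6101, -0.1689, 0.1622]
tool_rot: [0.999, 0.04, -0.001, -0.0]
force: [0.8, 0.2, -0.7]
finger_gap: 0.483
t: 29.82
tcp_pos: [0.6102, -0.169, 0.1629]
tool_rot: [0.999, 0.04, -0.0, -0.0]
force: [-3.5, 0.8, 2.3]
finger_gap: 0.344
[-3.47  0.77  2.32] [0.062 0.33  0.083]
```

```bash
python3 -m inch '[-0.17,-0.014,0.246,0, -0.17,-0.014,0.246,0, -0.17,-0.014,0.246,0]'; python3 - <<'E'
from geo import *
s,_=optics.snapshot("scene")
cv2.imwrite("pics/d1.png",cv2.resize(s[140:230,175:265],(540,540),interpolation=cv2.INTER_CUBIC)[:,:,::-1])
E
```

```text
t: 30.2
tcp_pos: [0.6082, -0.1692, 0.1675]
tool_rot: [0.999, 0.04, 0.003, -0.0]
force: [10.2, 0.2, -16.3]
finger_gap: 0.343
```

View pics/d1.png

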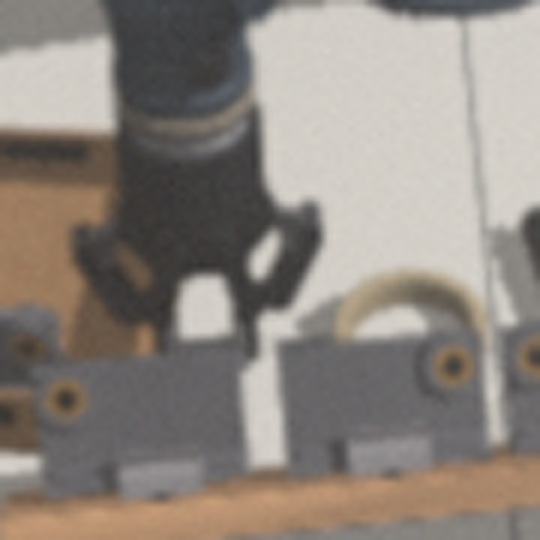

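The bracket is square in the clip, with its eye risen a few pixels to (66,400). Continuing the pull.

```bash
python3 -m inch '[-0.17,-0.014,0.246,0, -0.17,-0.014,0.246,0, -0.17,-0.014,0.246,0]' && python3 -m inch '[-0.17,-0.014,0.246,0, -0.17,-0.014,0.246,0, -0.17,-0.014,0.246,0,-0.17,-0.014,0.246,0, -0.17,-0.014,0.246,0, -0.17,-0.014,0.246,0]'; python3 - <<'E'
from geo import *
s,_=optics.snapshot("scene")
cv2.imwrite("pics/d2.png",cv2.resize(s[130:240,160:295],None,fx=5,fy=5,interpolation=cv2.INTER_CUBIC)[:,:,::-1])
E
```

```text
t: 30.62
tcp_pos: [0.6016, -0.1695, 0.176]
tool_rot: [0.999, 0.04, 0.001, -0.0]
force: [5.4, -0.0, -7.8]
finger_gap: 0.346
t: 31.38
tcp_pos: [0.5899, -0.1708, 0.1926]
tool_rot: [0.999, 0.04, 0.0, 0.0]
force: [-0.6, 0.6, -2.1]
finger_gap: 0.344
```

View pics/d2.png

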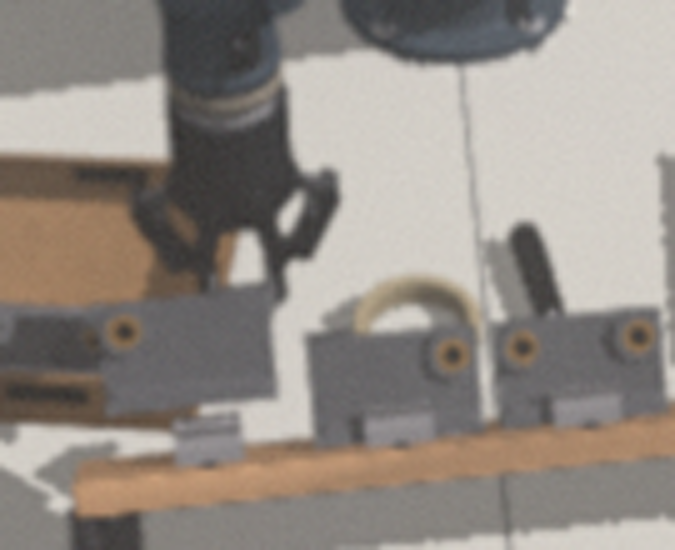

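Left is free and held square, its clip is empty at (208,440), and right_b and the stay are undisturbed. Carrying it to the left tray.

```bash
python3 -m inch '[-1.5,-0.5,1,0, -3,-1.5,0,-0.03, -3,-1.5,0,-0.03, -3,-1.5,0,-0.04, -3,-1.5,0,-0.04, -3,-1.5,-2,-0.04, -3,-1.5,-2,-0.04, -2.63,-1.2,-2,0, 0,0,-3,0, 0,0,-2,0, 0,0,0,0]' && python3 - <<'E'
from geo import *
s,_=optics.snapshot("scene");t,_=optics.snapshot("top")
a=cv2.resize(s[110:220,125:250],(450,396),interpolation=cv2.INTER_CUBIC)
b=cv2.resize(t[190:280,285:385],(340,306),interpolation=cv2.INTER_CUBIC)
cv2.imwrite("pics/d3.png",np.hstack([a,np.pad(b,((0,90),(0,0),(0,0)))])[:,:,::-1])
E
```

```text
t: 32.8
tcp_pos: [0.3677, -0.2774, 0.092]
tool_rot: [0.998, -0.07, -0.001, -0.001]
force: [-0.2, -0.9, -2.3]
finger_gap: 0.343
```

View pics/d3.png

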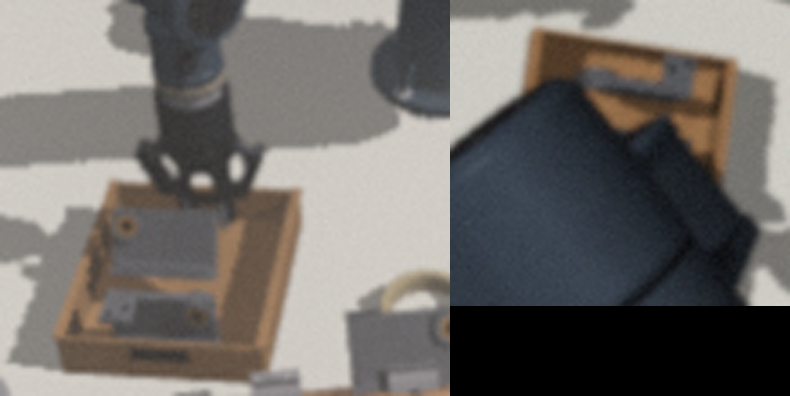

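The bracket is inside the left tray, clear of the walls and of done_left. Lowering to contact.

```bash
python3 -m inch '[0,0,-1.2,0, 0,0,-1.2,0, 0,0,-1,0, 0,0,0,0]' ; python3 -m inch '[0,0,-0.2,0, 0,0,-0.2,0,0,0,0,0]'; python3 -m inch '[0,0,-0.2,0, 0,0,0,0]'
```

```text
t: 33.4
tcp_pos: [0.3684, -0.2772, 0.0574]
tool_rot: [0.998, -0.07, -0.001, -0.001]
force: [-0.4, 0.4, -3.7]
finger_gap: 0.344
t: 33.78
tcp_pos: [0.3688, -0.2778, 0.0544]
tool_rot: [0.998, -0.07, 0.0, 0.0]
force: [-0.7, 0.0, -2.7]
finger_gap: 0.345
t: 34.02
tcp_pos: [0.3688, -0.2778, 0.0524]
tool_rot: [0.998, -0.07, 0.0, 0.0]
force: [-0.0, 0.2, -1.3]
finger_gap: 0.345
```

```bash
python3 -m inch '[0,0,-0.2,0, 0,0,0,0]'; python3 -m inch '[0,0,-0.1,0, 0,0,0,0]'
```

```text
t: 34.28
tcp_pos: [0.3682, -0.2775, 0.051]
tool_rot: [0.998, -0.07, -0.0, 0.0]
force: [-3.5, 0.8, 7.4]
finger_gap: 0.347
t: 34.52
tcp_pos: [0.3679, -0.2774, 0.0505]
tool_rot: [0.998, -0.07, -0.0, 0.0]
force: [-5.7, -0.1, 12.5]
finger_gap: 0.343
```

```bash
python3 -m inch '[0,0,0,0, 0,0,0,0, 0,0,0,0, 0,0,0,0, 0,0,0,0, 0,0,0,0]' 55; python3 -m inch '[0,0,1,0, 0,0,2,0, 0,0,4,0, 0,0,4,0, 0,0,4,0, 0,0,4,0,0,0,2,0]'; python3 - <<'E'
from geo import *
s,_=optics.snapshot("scene")
a=cv2.resize(s[110:240,125:250],(600,624)[0:2],interpolation=cv2.INTER_CUBIC)[:600]
cv2.imwrite("pics/d4.png",a[:,:,::-1])
E
```

```text
t: 35.28
tcp_pos: [0.3687, -0.2776, 0.0493]
tool_rot: [0.998, -0.07, -0.0, -0.0]
force: [-2.0, 1.3, 1.2]
finger_gap: 0.547
t: 36.15
tcp_pos: [0.3697, -0.2786, 0.2625]
tool_rot: [0.998, -0.07, 0.002, 0.002]
force: [0.5, 0.7, -0.1]
finger_gap: 0.55
```

View pics/d4.png

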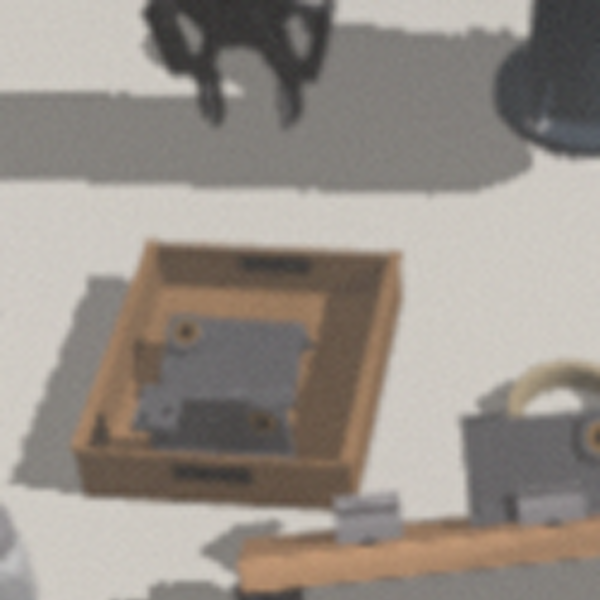

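Left lies at rest in the left tray ((235,365)) behind done_left, both inside the walls. Now right_b, whose tab (centre Y = -100) has clear space on both sides.

```bash
python3 -m inch '[3.38,2.3,0,0.03, 3.38,2.3,0,0.03, 3.38,2.3,0,0.03, 3.38,2.3,0,0.03, 3.38,2.3,0,0.03, 3.38,2.3,0,0.03, 3.42,2.3,0,0.04, 0,0,-3,0, 0,0,-3,0, 0,0,0,0,0,0,0,0]' 60 60; python3 - <<'E'
from geo import *
s,_=optics.snapshot("scene")
cv2.imwrite("pics/e1.png",cv2.resize(s[130:240,180:315],None,fx=5,fy=5,interpolation=cv2.INTER_CUBIC)[:,:,::-1])
E
```

```text
t: 37.58
tcp_pos: [0.6064, -0.117, 0.2001]
tool_rot: [0.999, 0.04, 0.001, 0.0]
force: [-0.2, -0.4, 0.3]
finger_gap: 0.599
```

View pics/e1.png

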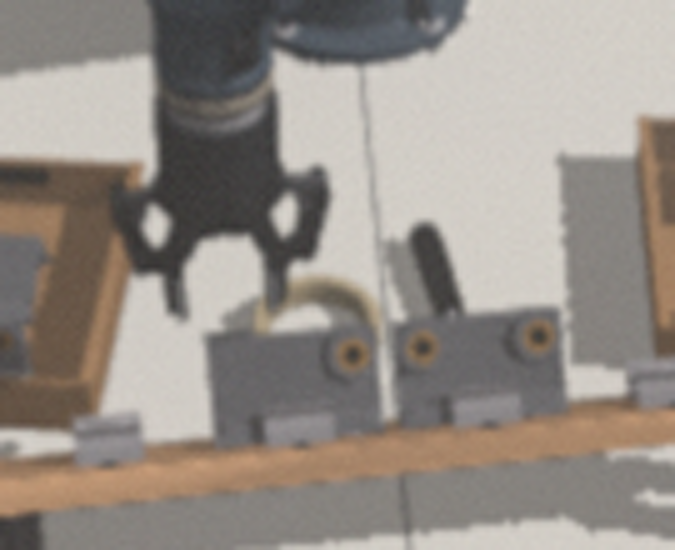

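The fingers ((178,310) and (275,300)) straddle right_b's tab end (from column 210). Descending and gripping.

```bash
python3 -m inch '[0,0,-1,0, 0,0,-0.7,0, 0,0,-0.6,0, 0,0,0,0]'; python3 -m inch '[0,0,-0.5,0, 0,0,-0.5,0, 0,0,-0.6,0, 0,0,0,0]'; python3 ft.py; python3 -m inch '[0,0,0,0, 0,0,0,0, 0,0,0,0, 0,0,0,0, 0,0,0,0, 0,0,0,0,0,0,0,0]' 0 110; python3 ft.py
```

```text
t: 38.12
tcp_pos: [0.6054, -0.1166, 0.1756]
tool_rot: [0.999, 0.04, -0.001, -0.0]
force: [-0.2, -0.0, 0.6]
finger_gap: 0.601
t: 38.62
tcp_pos: [0.6053, -0.1166, 0.1596]
tool_rot: [0.999, 0.04, -0.001, -0.0]
force: [-0.2, -0.8, -1.0]
finger_gap: 0.601
[-0.16 -0.76 -1.01] [-0.011 -0.034  0.018]
t: 39.5
tcp_pos: [0.6057, -0.1168, 0.1606]
tool_rot: [0.999, 0.04, -0.0, 0.0]
force: [-1.9, -0.1, 4.4]
finger_gap: 0.349
[-1.87 -0.09  4.4 ] [0.021 0.182 0.001]
```

```bash
python3 -m inch '[-0.17,-0.014,0.246,0, -0.17,-0.014,0.246,0, -0.17,-0.014,0.246,0]' && python3 -m inch '[-0.17,-0.014,0.246,0, -0.17,-0.014,0.246,0, -0.17,-0.014,0.246,0]' && python3 -m inch '[-0.17,-0.014,0.246,0, -0.17,-0.014,0.246,0, -0.17,-0.014,0.246,0,-0.17,-0.014,0.246,0, -0.17,-0.014,0.246,0, -0.17,-0.014,0.246,0]'; python3 - <<'E'
from geo import *
s,_=optics.snapshot("scene")
cv2.imwrite("pics/e2.png",cv2.resize(s[130:240,180:315],None,fx=5,fy=5,interpolation=cv2.INTER_CUBIC)[:,:,::-1])
E
```

```text
t: 39.88
tcp_pos: [0.6036, -0.1169, 0.1652]
tool_rot: [0.999, 0.039, 0.003, 0.0]
force: [10.7, 1.5, -15.6]
finger_gap: 0.349
t: 40.25
tcp_pos: [0.5969, -0.1176, 0.1735]
tool_rot: [0.999, 0.04, 0.001, 0.0]
force: [5.6, -0.1, -8.0]
finger_gap: 0.349
t: 41.0
tcp_pos: [0.5852, -0.1184, 0.1901]
tool_rot: [0.999, 0.04, 0.0, 0.0]
force: [-0.6, 0.7, -0.5]
finger_gap: 0.348
```

View pics/e2.png

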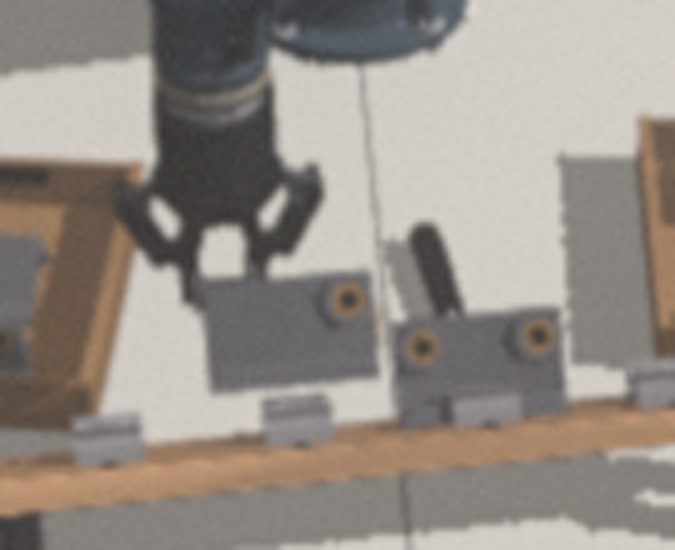

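right_b came out cleanly (peak about 19 N) and the stay is undisturbed, with its eyes at (423,347) and (538,336). Backing away from the strip, then over the right tray's middle.

```bash
python3 -m inch '[-2,0,1.5,0, -4,0,0,0, -4,0.5,0,0, -3,2,0,-0.02, -1.5,4.5,0,-0.03, -1.5,4.5,0,-0.03, -1,5,0,-0.03, -1,5,0,-0.03, -1,5,0,-0.03, -1,5,0,0, -1,5,0,0, -0.1,3.5,0,0, 0,0,-3,0, 0,0,-3,0, 0,0,0,0]' && python3 - <<'E'
from geo import *
s,_=optics.snapshot("scene");t,_=optics.snapshot("top")
a=cv2.resize(s[110:220,270:395],(450,396),interpolation=cv2.INTER_CUBIC)
b=cv2.resize(t[190:280,110:210],(340,306),interpolation=cv2.INTER_CUBIC)
cv2.imwrite("pics/e3.png",np.hstack([a,np.pad(b,((0,90),(0,0),(0,0)))])[:,:,::-1])
E
```

```text
t: 42.92
tcp_pos: [0.3729, 0.2811, 0.1435]
tool_rot: [0.999, -0.045, -0.002, 0.001]
force: [0.4, 1.0, -1.9]
finger_gap: 0.347
```

View pics/e3.png

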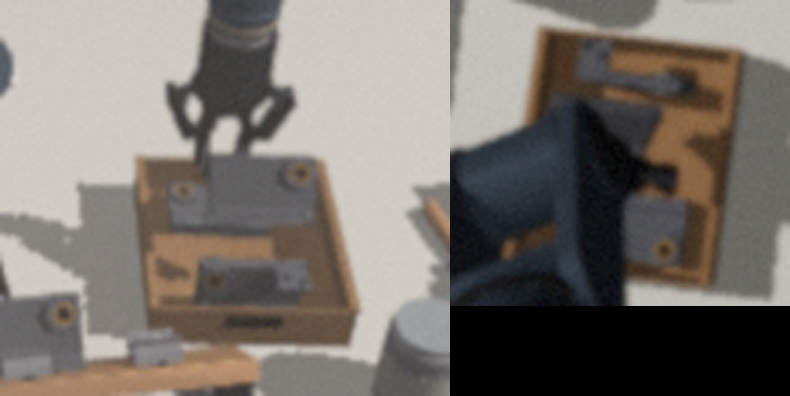

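The bracket is over the free middle of the right tray, between done_right (row 80 in the right panel) and right_a (row 230). Lowering to contact with a 4 mm nudge toward the robot.

```bash
python3 -m inch '[-0.3,0,-2,0, 0,0,-2,0, 0,0,-2,0, 0,0,-2,0, 0,0,-0.8,0, 0,0,0,0]' ; python3 -m inch '[0,0,-0.2,0, 0,0,0,0]'; python3 -m inch '[0,0,-0.2,0, 0,0,0,0]'
```

```text
t: 43.78
tcp_pos: [0.372, 0.2817, 0.0574]
tool_rot: [0.999, -0.045, 0.0, -0.0]
force: [-0.4, 0.1, -2.1]
finger_gap: 0.347
t: 44.02
tcp_pos: [0.3718, 0.2818, 0.0554]
tool_rot: [0.999, -0.045, 0.001, -0.0]
force: [-0.6, -0.1, -1.1]
finger_gap: 0.342
t: 44.28
tcp_pos: [0.3714, 0.2816, 0.0529]
tool_rot: [0.999, -0.045, -0.0, 0.0]
force: [-0.8, -0.1, -2.9]
finger_gap: 0.343
```

```bash
python3 -m inch '[0,0,-0.2,0, 0,0,0,0]'; python3 -m inch '[0,0,-0.2,0, 0,0,0,0]'
```

```text
t: 44.52
tcp_pos: [0.3713, 0.2816, 0.0507]
tool_rot: [0.999, -0.045, -0.0, 0.0]
force: [0.5, -0.1, -2.1]
finger_gap: 0.345
t: 44.78
tcp_pos: [0.3708, 0.2816, 0.0492]
tool_rot: [0.999, -0.045, -0.0, 0.0]
force: [-2.4, 0.4, 4.9]
finger_gap: 0.348
```

Contact. Releasing, rising and checking.

```bash
python3 -m inch '[0,0,0,0, 0,0,0,0, 0,0,0,0, 0,0,0,0, 0,0,0,0, 0,0,0,0]' 55; python3 -m inch '[0,0,1,0, 0,0,2,0, 0,0,4,0, 0,0,4,0, 0,0,4,0, 0,0,4,0, 0,-4,2,0, 0,-5,0,0, 0,-5,0,0, 0,-5,0,0, 0,0,0,0,0,0,0,0]'; python3 - <<'E'
from geo import *
s,_=optics.snapshot("scene");t,_=optics.snapshot("top")
cv2.imwrite("pics/f1.png",s[:,:,::-1]);cv2.imwrite("pics/f2.png",t[:,:,::-1])
a=cv2.resize(s[110:240,125:395],(800,385),interpolation=cv2.INTER_CUBIC)
b=cv2.resize(t[190:285,110:390],(600,204),interpolation=cv2.INTER_CUBIC)
cv2.imwrite("pics/f3.png",np.vstack([a,np.pad(b,((0,0),(0,200),(0,0)))])[:,:,::-1])
E
```

```text
t: 45.52
tcp_pos: [0.3714, 0.2816, 0.0488]
tool_rot: [0.999, -0.045, -0.0, 0.0]
force: [-1.3, -0.4, 0.0]
finger_gap: 0.55
t: 47.02
tcp_pos: [0.3715, 0.0917, 0.2593]
tool_rot: [0.999, -0.046, 0.001, -0.0]
force: [0.3, 0.6, -0.5]
finger_gap: 0.547
```

View pics/f3.png

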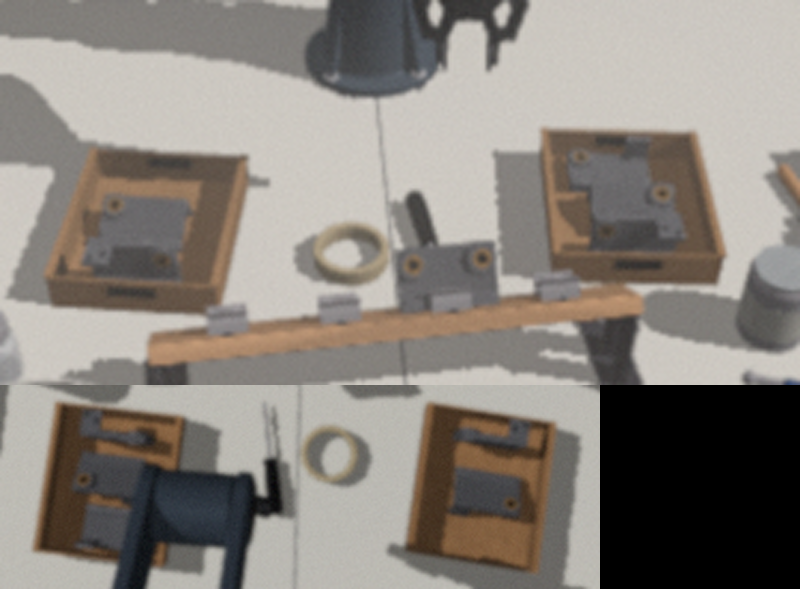

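View pics/f1.png

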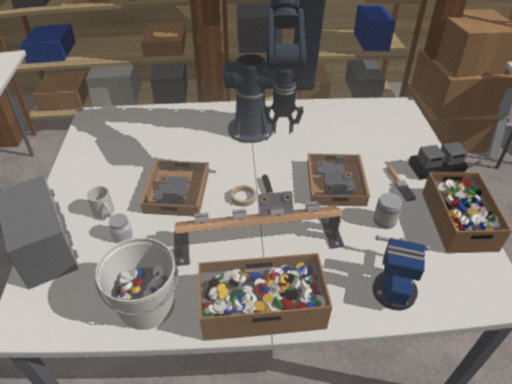

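All three brackets lie in their trays inside the walls, with both done brackets standing. The stay is in its clip with eyes at (413,264) and (482,257), and the bystanders are where they were. The gripper is clear at 0.26 m, so I'm handing in.

```bash
python3 - <<'E'
from geo import *
from station import manip,job
a=optics.snapshot("scene")[0].astype(int);b=cv2.cvtColor(cv2.imread("pics/f1.png"),cv2.COLOR_BGR2RGB).astype(int)
print("mean change at trays/strip",abs(cv2.blur((a-b).astype(np.float32),(5,5)))[150:240,135:375].max(), manip.sense()["t"])
print(job.sign_off())
E
```

```text
mean change at trays/strip 8.56 47.175
the job is handed in; nothing more can be done
None
```

All three brackets are out of their clips and in the trays of their hand, and I handed the job in at 47.2 s of the 72 s allowed. The hand-in reported no verdict.

- **Order and method:** I took right_a, then left, then right_b. I gripped each by its tab along the rail and pulled it square to the face, with peaks of about 19-21 N. I lowered each until the foot touched the tray floor, then released it. None was left standing upright: right_a lies on its side, and left and right_b tipped towards the robot and came to rest.
- **What went wrong on the way:** left's and right_b's tabs stood too close together for a finger, and my first attempts pressed lightly on them (up to about 24 N). The next picture showed both tilted by a few degrees; they sprang back when I backed off. I then slid left about 7 mm along its clip by its web at 17 N, so its tab could be gripped.
- **Last checks:** the final pictures show left with done_left in the -y tray, and right_a and right_b with done_right in the +y tray. The stay is in its clip, the other things look unmoved, and the gripper is empty and clear at 0.26 m. Two frames just before hand-in showed only noise-level change in the trays and strip. In the final top view the arm partly hid the right tray, so right_a and right_b were confirmed mainly in the scene view.

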